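# Stand up the toppled cast tub, pack it, cover it and park it

## Robot

A 7-joint arm with a two-finger parallel gripper is mounted at the origin on a cart in front of the work surface, level with it; the furniture and walls round the work are solid. World frame = base frame: x ahead of the robot, y to its left, z up, the work surface at z = 0. Lengths are in m, angles in rad, forces in N, time in s.
With the tool pointing down it reaches from about 0.375 to 0.925 m from the base axis. Payload 3.1 kg.
Tool frame: the origin (TCP) lies midway between the tips of the shut fingers; the grasp point (between the pads) lies 19 mm behind it; z points along the fingers, y is the line along which they close (so a half turn about z gives the same grasp; the last joint's range is limited). The gripper opens to 85 mm and grips with 20 to 120 N. Pads are 22 mm wide; open, the fingers measure 114 mm over their backs; the gripper's body (76 mm by 85 mm) begins 54 mm behind the grasp point. The pads swing forward as they close: fully open they stand 13 mm farther back than shut.
Start: joints at [1.077, 0.383, 0.044, 1.598, -0.018, 1.161, -0.05], TCP at [0.251, -0.6, 0.231] pointing down, gripper open.
Joint ranges: [-2.61, 2.61], [-0.41, 2.15], [-1.48, 1.57], [0, 2.5], [-1.57, 4.71], [0.05, 1.97], [-2.85, 2.85]. Speed limits (rad/s): [2.79, 2.79, 3.14, 3.14, 3.14, 3.14, 3.14].

## Interface

Orientations are given as a rotation vector (axis times angle).
In Python, from cell import * gives the robot as it stands.
- The arm moves only by the tool drive_tool, never from a script. Its argument "motion" is a list of rows, each a list of 5 numbers: the shift along the tool's x, y, z in units of 0.4 m (1.0 is 0.4 m), then the turn about the tool's z in units of 90 degrees (1.0 is 90 degrees), then the opening, from -1 (shut) to 1 (fully open). A call has 1 to 8 rows; each row is the pose to reach, as a shift and turn from the pose commanded when the call began, along the tool's axes at that moment; what a row does not reach only later rows make up. A row lasts 1/8 s, in which the tool goes at most 62.5 mm and 10.7 degrees, less where a joint would pass 70% of its speed; a pose out of reach is approached as far as the arm can. A call with a number of a shift or a turn outside -1 to 1 is refused whole. A call with a gripper value outside its range is refused whole. The fingers move at their own pace and stop on an object; "force" is the grip in N (left out, the last holds). Time passes only in rows, so rows that repeat a pose let the fingers close. It gives the time, the measured TCP pose, the force, the opening and the grip force at its end, in the units of the state.
- get_obs(): the state, without advancing time (a new reading comes with each control period).
- capture(name): name is "scene" or "top"; returns a dict with "frame" (400x640x3 uint8, blue, green, red), "K" (3x3 intrinsics, pixels), "R" (3x3) and "t" (3): a world point X has camera coordinates R X + t. Camera axes: x right, y down, z forward; pixel columns grow to the right and rows downward; lengths in m; the calibration is good to about 2 mm. A picture is of the moment at which its call begins. There is no depth.
- finish_job(): hands the job in; it is judged then, once.
Trained networks look in a picture, given as the dict that the camera call returned (one of the last four; its "shot" number tells which), for a name from the list of things; names that differ only in an ending like _2 or _b are one class to them, and where a whole thing is asked for, a point or a joint stands for the part that bears it (a point fixed in the world has none). Each returns a list of dicts, best first, with "conf" (0 to 1); they miss things now and then, are a little off and sometimes report something else, mostly with a low value. They report only what shows in the picture. A call takes as long as a camera call. They do not tell look-alikes from the thing itself.
- recognise(label, picture): "rect" ([left, top, right, bottom] in pixels, round what is visible of it).
- trace(label, picture): "region" (400x640 bool, what is visible of it) and "rect" ([left, top, right, bottom] in pixels, round what is visible of it).
- tip_of(label, picture): "uv" ([column, row] in pixels: a listed point, or the origin of a listed thing).
The state is a dict: "time": time; "q": joint angles; "qvel": joint speeds; "joint_efforts": joint torques, N m; "position": TCP position; "tool_rot": TCP orientation; "force": force on the tool from outside, world axes, zero at the start; "wrist_torque": the same for the moment, N m; "gripper_width": opening from 0.0 (shut) to 1.0 (fully open); "grasp_force": force on a finger pad.
Only numpy, scipy, OpenCV 4.12 (cv2) and the standard library are available. Lean on these libraries where they do the work, as an engineer would, in place of code of your own. Each camera call takes 0.05 s, during which the arm holds its last target. There are 200 camera calls.

## Task

The clear plastic packing tub has been knocked over on its side with the plaster heart still in it: tip it back up onto its base, keeping the heart inside. Pack the plaster owl and the plaster rabbit in with the heart and put the blue lid on, fully down all round. Last, push the covered tub straight back until it stands flush against the front of the green crate behind it; leave the other things on the table where they are.

Things in the scene. Friction and masses are not known exactly. Their poses are not given: they have to be found in the camera images.
- tub: clear open plastic tub with a reddish label, 215 long (x) x 112 wide (y) at the rim x 99 high (z), 0.1 kg. Origin: centre of the underside; z points out of the mouth. At the start it lies on a long side, mouth (z) roughly towards the robot, +y side up. Foot outside 203 x 100, inside 177 x 74, floor 4, walls 13 thick; the top 8 mm of the rim stand out 6 mm all round.
- heart: white plaster heart, 69 x 66, 15 thick, flat back; lies loose inside the tub. Origin: centre of its flat back.
- lid: blue plastic tub lid, 227 long (x) x 124 wide (y), lying right way up on the table. Origin: centre of the skirt's lower edge, z up. Skirt 11 deep with a flared lip, 2.5 mm play on the rim; plate at z 11 to 14; upright grip in the middle, 74 long (x), 18 thick (y), up to z 43. Seated (either way round) its origin is about 88 above the tub's underside.
- owl: white plaster owl, 46 (x) x 55 (y) x 60 high, upright; origin: centre of its underside.
- rabbit: white plaster rabbit, 51 (x) x 52 (y) x 77 high, upright; origin: centre of its underside.
- crate_front (a point): lower left corner (as the robot sees it) of the front face of the fixed green plastic crate at the back right. From here the face runs 400 in -y, parallel to y, upright, 200 high; the crate lies on the +x side.
- toad: small white plaster toad, 63 x 57 x 32 high, standing on the grey banding wheel; stays there. Origin: underside.
- cup: blue plaster mixing cup, 89 across, 62 high, at the right; stays there. Origin: underside.
- brush: flat paint brush with wooden handle, 198 long (y) x 30 x 13, lying at the right front; stays there. Origin: underside.
- star: white plaster star, 52 x 50 x 13, flat on the table at the left front; stays there. Origin: underside.
Not all that is in view belongs to the job. Leave any orange or red look-alike of the owl alone.

How it is judged:
By the outcome, as a careful person would: the job done as asked, in the order asked, and still so for the second after the job is handed in, with the robot touching nothing.
It also fails if it takes over 72 s, if anything falls off the work surface, if the arm or the gripper's body presses on something with over 40 N, if the wrist force passes 120 N, or if a joint passes its speed limit or range.

## Working session

There is one attempt and no reset: what is moved stays moved. The work goes in short steps, Python scripts to look and compute and a tool call to move; the robot and the scene stay as the last step left them, time stands still between calls to the robot, and variables do not carry over. Pictures are saved under pics/ and viewed, at most 10 in all, crops included, and the job is handed in when it is done.

Besides the shell and the picture viewer there is one more tool, called after ">>>" as name(argument=value, ...) on one line, values as JSON. drive_tool: Moves the arm, as the interface text tells. Its arguments: {"type":"object","properties":{"motion":{"type":"array"},"force":{"type":"number"}},"required":["motion"]}

```bash
ls; mkdir -p pics
cat > h.py <<'E'
from cell import *
import numpy as np, cv2
from scipy.spatial.transform import Rotation as Rn
def ray(p,uv,z):
    K,R,t=map(np.array,(p["K"],p["R"],p["t"])); t=t.ravel()
    d=R.T@np.linalg.inv(K)@np.array([uv[0],uv[1],1.]); c=-R.T@t
    return c+d*(z-c[2])/d[2]
def proj(p,X):
    K,R,t=map(np.array,(p["K"],p["R"],p["t"])); v=K@(R@np.array(X)+t.ravel()); return v[:2]/v[2]
E
python3 - <<'E'
from h import *
np.set_printoptions(precision=3,suppress=True)
o=get_obs(); print({k:np.round(v,3) for k,v in o.items()})
for n in("scene","top"):
    p=capture(n); cv2.imwrite(f"pics/{n}0.png",p["frame"])
    R=np.array(p["R"]);print(n,"cam",-R.T@np.array(p["t"]).ravel())
    for l in "tub heart lid owl rabbit crate_front toad cup brush star".split():
        print(l,[(np.round(d["uv"]),round(d["conf"],2),ray(p,d["uv"],0)[:2]) for d in tip_of(l,p)[:4]],[(np.round(d["rect"]),round(d["conf"],2)) for d in recognise(l,p)[:4]] if l!="crate_front" else "")
E
```

```text
pics
{'time': np.float64(0.0), 'q': array([ 1.077,  0.384,  0.044,  1.6  , -0.018,  1.161, -0.05 ]), 'qvel': array([ 0.001, -0.002, -0.001, -0.   ,  0.   ,  0.   , -0.001]), 'joint_efforts': array([ -0.   , -43.346,   1.025, -24.951,   0.011,   0.011,   0.   ]), 'position': array([ 0.25 , -0.599,  0.23 ]), 'tool_rot': array([-3.078, -0.617,  0.001]), 'force': array([-1.041, -0.428, -0.165]), 'wrist_torque': array([-0.031,  0.037, -0.038]), 'grasp_force': np.float64(0.0), 'gripper_width': np.float64(1.0)}
scene cam [-0.4    0.722  0.812]
tub [(array([360., 193.]), 0.82, array([ 0.569, -0.283])), (array([194., 257.]), 0.55, array([0.597, 0.297]))] [(array([346., 171., 406., 233.]), 0.65), (array([374., 204., 387., 213.]), 0.48)]
heart [(array([374., 206.]), 0.65, array([ 0.482, -0.26 ]))] [(array([376., 203., 384., 214.]), 0.59), (array([342., 170., 406., 234.]), 0.31)]
lid [(array([300., 255.]), 0.95, array([0.431, 0.072]))] [(array([257., 222., 343., 286.]), 0.9)]
owl [(array([363., 254.]), 0.93, array([ 0.328, -0.064])), (array([291., 212.]), 0.89, array([ 0.617, -0.038])), (array([
[... 1320 characters left out ...]
(array([315., 181.]), 0.47, array([ 0.611, -0.018]))] [(array([322., 258., 340., 273.]), 0.54), (array([238., 162., 253., 182.]), 0.46), (array([310., 172., 329., 186.]), 0.45)]
rabbit [(array([291., 170.]), 0.59, array([0.654, 0.061]))] [(array([283., 158., 301., 172.]), 0.65)]
crate_front [] 
toad [(array([205., 209.]), 0.52, array([0.529, 0.348]))] [(array([196., 194., 215., 216.]), 0.71)]
cup [(array([452., 166.]), 0.77, array([ 0.649, -0.474]))] [(array([444., 149., 476., 175.]), 0.73), (array([199., 198., 216., 214.]), 0.58)]
brush [(array([460., 253.]), 0.65, array([ 0.361, -0.476]))] [(array([454., 222., 470., 288.]), 0.73)]
star [(array([221., 259.]), 0.6, array([0.364, 0.292]))] []
```

Run:
```python
import cv2,numpy as np
a=cv2.imread("pics/scene0.png"); b=cv2.imread("pics/top0.png")
cv2.imwrite("pics/a1.png",cv2.resize(a[130:330,160:480],(800,500),interpolation=cv2.INTER_CUBIC))
cv2.imwrite("pics/b1.png",cv2.resize(b[90:310,190:500],(800,568),interpolation=cv2.INTER_CUBIC))
```

```text
(no output)
```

View pics/a1.png

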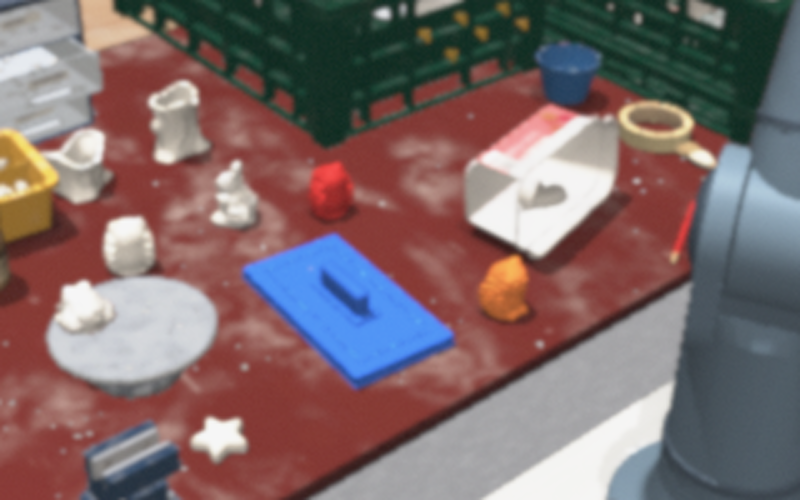

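View pics/b1.png

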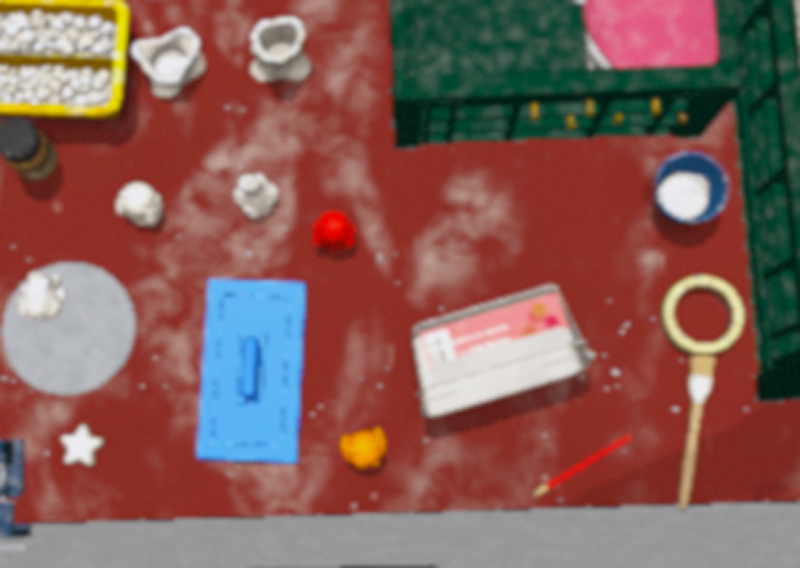

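The white owl is at scene px (212,228), which is crop (130,245). The look-alikes are red at (292,206) and orange at (361,245). The white rabbit is at (254,208), the lid at (300,255), and the tub lies on its side at (376,203), mouth towards the robot. Next I fit poses by silhouette.

```bash
cat >> h.py <<'E'
from scipy.optimize import minimize
def hullmask(p,parts,T):
    m=np.zeros((1600,2560),np.uint8)
    for q in parts:
        uv=np.array([proj(p,T(x)) for x in q])*4
        cv2.fillConvexPoly(m,cv2.convexHull(uv.round().astype(np.int32)),1)
    return cv2.resize(m.astype(np.float32),(640,400),interpolation=cv2.INTER_AREA)
def box(a,b,c,d,e,f): return [(x,y,z) for x in(a,b) for y in(c,d) for z in(e,f)]
TUB=[box(-.1015,.1015,-.05,.05,0,.099),box(-.1075,.1075,-.056,.056,.091,.099)]
LID=[box(-.1135,.1135,-.062,.062,0,.013),box(-.037,.037,-.009,.009,.0,.043)]
def fit(label,parts,mk,x0,pics,step=(.01,.01,.1)):
    ms=[]
    for p in pics:
        r=trace(label,p)
        if not r: ms.append(None);continue
        # the region nearest the guess
        r=min(r[:3],key=lambda d:np.linalg.norm(np.array(np.where(d["region"])).mean(1)[::-1]-proj(p,mk(x0)(np.array((0,0,.05))))))
        ms.append(r["region"].astype(np.float32))
    def cost(v):
        c=0
        for p,m in zip(pics,ms):
            if m is None: continue
            h=hullmask(p,parts,mk(v)); c+=np.abs(h-m).sum()/m.sum()
        return c
    s=np.vstack([x0]+[np.array(x0)+np.eye(3)[i]*step[i] for i in range(3)])
    r=minimize(cost,x0,method="Nelder-Mead",options=dict(initial_simplex=s,xatol=2e-4,fatol=1e-4,maxiter=150))
    return r.x,r.fun
def up(z=0): return lambda v:(lambda X:Rn.from_euler("z",v[2]).apply(X)+[v[0],v[1],z])
E
python3 - <<'E'
from h import *
np.set_printoptions(precision=4,suppress=True)
ps=[capture("scene"),capture("top")]
print("lid",*fit("lid",LID,up(),[.436,.078,-1.6],ps))
# lying tub: v = base-centre x,y, yaw ; tilt so rim lip rests
def ly(v):
    M=np.array([[0,0,-1],[-1,0,0],[0,1,0]],float)
    t=np.arctan(6/91.)
    def T(X):
        Y=(M@np.atleast_2d(X).T).T+[0,0,.05]
        Y=Rn.from_euler("y",t).apply(Y)   # mouth (-x) side up
        return (Rn.from_euler("z",v[2]).apply(Y)+[v[0],v[1],0]).squeeze()
    return T
for y0 in(.3,.0):
    v,f=fit("tub",TUB,ly,[.55,-.26,y0],ps); print("tub",v,f)
T=ly(v)
for n,X in dict(lowfarL=(-.1015,-.05,0),lowfarR=(.1015,-.05,0),topRimL=(-.1075,.056,.099),topRimR=(.1075,.056,.099),topRimC=(0,.05,.099)).items(): print(n,T(X))
for l in("owl","rabbit"):
    for p in ps:
        r=trace(l,p)
        for d in r[:3]:
            m=d["region"]; print(l,p["shot"],d["conf"],np.round(d["rect"]),p["frame"][m].mean(0).round(),[ray(p,e["uv"],0)[:2] for e in tip_of(l,p)[:1]])
print("crate",ray(ps[0],(292.8,187.2),0),ray(ps[1],(343.8,146),0))
f=ps[0]["frame"][205:250,190:280]
cv2.imwrite("pics/c1.png",np.hstack([cv2.resize(f,(540,270),interpolation=cv2.INTER_CUBIC)]))
g=ps[0]["frame"].copy()
for k,Tm,P in((0,T,TUB),(1,up()(np.array([.436,.078,-1.6])),LID)):pass
f=ps[1]["frame"][120:260,300:500];cv2.imwrite("pics/d1.png",cv2.resize(f,(800,560),interpolation=cv2.INTER_CUBIC))
E
```

```text
lid [ 0.4396  0.0724 -0.0782] 0.08547338098287582
tub [ 0.494  -0.2165  0.2738] 0.38250911235809326
tub [ 0.4935 -0.2172  0.2793] 0.38058340549468994
lowfarL [ 0.4655 -0.1197  0.    ]
lowfarR [ 0.5215 -0.3148  0.    ]
topRimL [ 0.3756 -0.1392  0.1123]
topRimR [ 0.4349 -0.3459  0.1123]
topRimC [ 0.4049 -0.2427  0.1063]
owl 3 0.92 [202. 217. 223. 241.] [182. 191. 199.] [array([ 0.3303, -0.0639])]
owl 3 0.77 [282. 197. 302. 216.] [ 51.  53. 178.] [array([ 0.3303, -0.0639])]
owl 3 0.59 [353. 232. 367. 256.] [ 62. 117. 200.] [array([ 0.3303, -0.0639])]
owl 4 0.69 [310. 172. 325. 186.] [  4.  11. 196.] [array([0.6643, 0.2132])]
owl 4 0.61 [235. 159. 255. 180.] [186. 194. 200.] [array([0.6643, 0.2132])]
rabbit 3 0.69 [243. 195. 266. 220.] [180. 188. 196.] [array([0.6604, 0.0618])]
rabbit 4 0.55 [282. 159. 299. 174.] [174. 181. 187.] [array([0.6564, 0.0619])]
crate [ 0.7322 -0.1338  0.    ] [ 0.7301 -0.1183  0.    ]
```

View pics/c1.png

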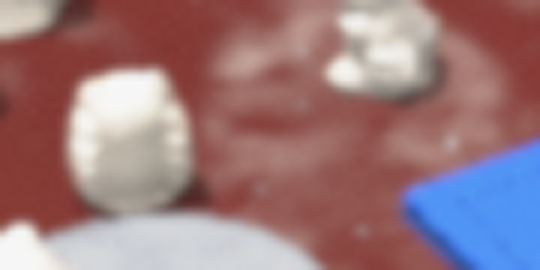

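View pics/d1.png

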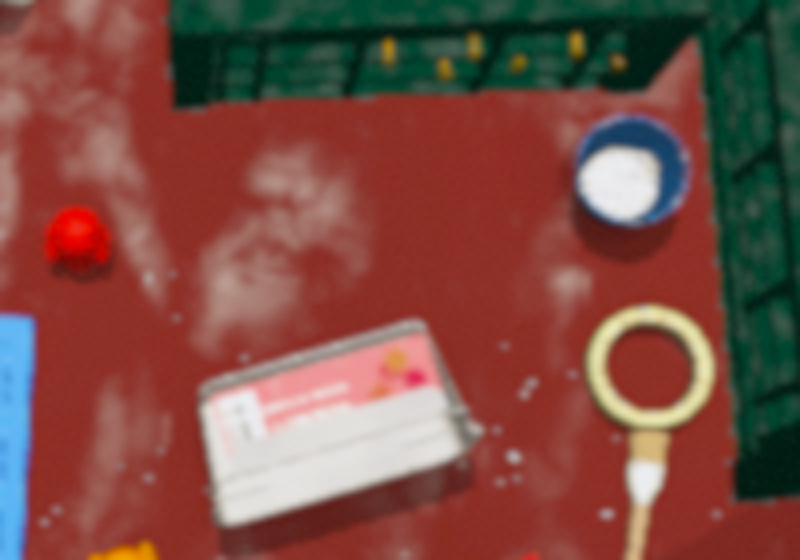

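The enlarged crop confirms the owl as the plain white one (scene px ~212,228; the others are red and orange), with the white rabbit at ~(254,208). The tub's top face corners in the top view are about (351,217), (405,200), (418,228) and (355,250). The silhouette fit for the tub was poor, so I check it by corners.

Run:
```python
from h import *
np.set_printoptions(precision=4,suppress=True)
ps=[capture("scene"),capture("top")]
c=[ray(ps[1],uv,.106) for uv in((350.8,217),(405.5,200.5),(418,228),(355.5,250.5))]
print(np.array(c)); 
for i in range(4): d=c[(i+1)%4]-c[i]; print(np.hypot(*d[:2]),np.degrees(np.arctan2(d[1],d[0])))
for p in ps:
    for d in trace("tub",p)[:3]: print(p["shot"],d["conf"],d["rect"],d["region"].sum())
    print("corners proj",np.round([proj(p,q) for q in c]))
f=ps[0]["frame"].copy()[160:245,330:420]
m=trace("tub",ps[0])[0]["region"][160:245,330:420]
f2=f.copy(); 
cs,_=cv2.findContours(cv2.resize(m.astype(np.uint8),None,fx=6,fy=6,interpolation=0),0,1)
F=cv2.resize(f,None,fx=6,fy=6,interpolation=cv2.INTER_CUBIC); cv2.drawContours(F,cs,-1,(0,255,0),1)
for q in c:
    u=(proj(ps[0],q)-[330,160])*6; cv2.circle(F,tuple(int(a) for a in u),4,(255,0,0),-1)
cv2.imwrite("pics/e1.png",F)
```

```text
[[ 0.4718 -0.1293  0.106 ]
 [ 0.5175 -0.2976  0.106 ]
 [ 0.4321 -0.33    0.106 ]
 [ 0.3701 -0.1395  0.106 ]]
0.17442700506341882 -74.83717278833073
0.0912796355341911 -159.23326867925215
0.20034876226039583 108.04406314045505
0.10229556510132362 5.735889009760258
5 0.65 [344.3, 171.6, 408.8, 233.9] 2365
corners proj [[347. 191.]
 [377. 168.]
 [405. 176.]
 [375. 205.]]
6 0.67 [350.8, 204.7, 420.9, 250.7] 2221
corners proj [[351. 217.]
 [406. 201.]
 [418. 228.]
 [356. 251.]]
```

View pics/e1.png

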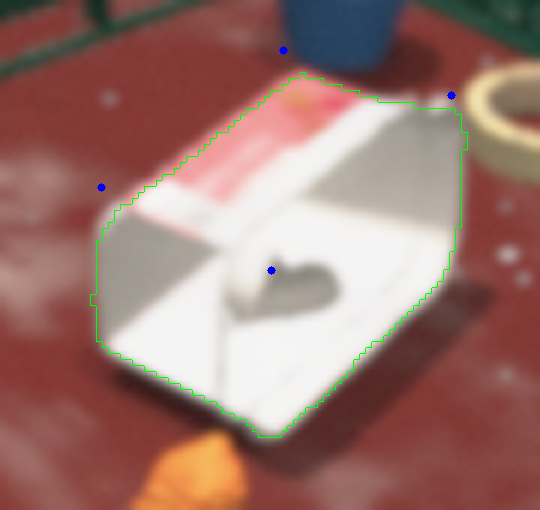

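```bash
cat >> h.py <<'E'
def mv(dst,h=None,src=None,sh=None):
    """units for a move to dst (x,y,z), heading h of tool x"""
    o=get_obs(); 
    if src is None: src=o["position"]
    if sh is None:
        r=Rn.from_rotvec(o["tool_rot"]).as_matrix(); sh=np.arctan2(r[1,0],r[0,0])
    d=np.array(dst)-src; c,s=np.cos(sh),np.sin(sh)
    t=0 if h is None else -np.degrees((h-sh+np.pi)%(2*np.pi)-np.pi)/90
    return np.round([(d[0]*c+d[1]*s)/.4,(d[0]*s-d[1]*c)/.4,-d[2]/.4,t],4),"rows",round(np.linalg.norm(d)/.0625,1)
E
python3 - <<'E'
from h import *
print(mv((.366,-.254,.235),.285),mv((.366,-.254,.075),.285))
E
```

```text
(array([ 0.5995, -0.6864, -0.0093,  0.0705]), 'rows', np.float64(5.8)) (array([ 0.5995, -0.6864,  0.3907,  0.0705]), 'rows', np.float64(6.3))
```

>>> drive_tool(motion=[[0.6,-0.686,-0.01,0.07,1],[0.6,-0.686,-0.01,0.07,1],[0.6,-0.686,-0.01,0.07,1],[0.6,-0.686,-0.01,0.07,1],[0.6,-0.686,-0.01,0.07,1],[0.6,-0.686,0.13,0.07,1],[0.6,-0.686,0.26,0.07,1],[0.6,-0.686,0.39,0.07,1]])

```text
time: 4.2
position: [0.367, -0.2526, 0.0742]
tool_rot: [3.108, 0.452, 0.002]
force: [-0.3, -0.7, 0.2]
gripper_width: 0.997
grasp_force: 0.0
```

>>> drive_tool(motion=[[0.04,0,0,0,1],[0.06,0,0,0,1],[0.08,0,0,0,1],[0.1,0,0,0,1],[0.12,0,0,0,1],[0.14,0,-0.01,0,1],[0.16,0,-0.02,0,1],[0.18,0,-0.02,0,1]])

```text
time: 5.2
position: [0.4365, -0.2335, 0.0838]
tool_rot: [3.109, 0.448, 0.002]
force: [-0.8, 0.4, 0.8]
gripper_width: 0.994
grasp_force: 0.5
```

Run:
```python
from h import *
p=capture("scene");q=capture("top")
a=cv2.resize(p["frame"][140:260,310:430],(480,480),interpolation=cv2.INTER_CUBIC)
b=cv2.resize(q["frame"][130:280,320:400+50],None,fx=2.4,fy=3.2,interpolation=cv2.INTER_CUBIC)
cv2.imwrite("pics/f1.png",np.hstack([a,b]))
```

```text
(no output)
```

View pics/f1.png

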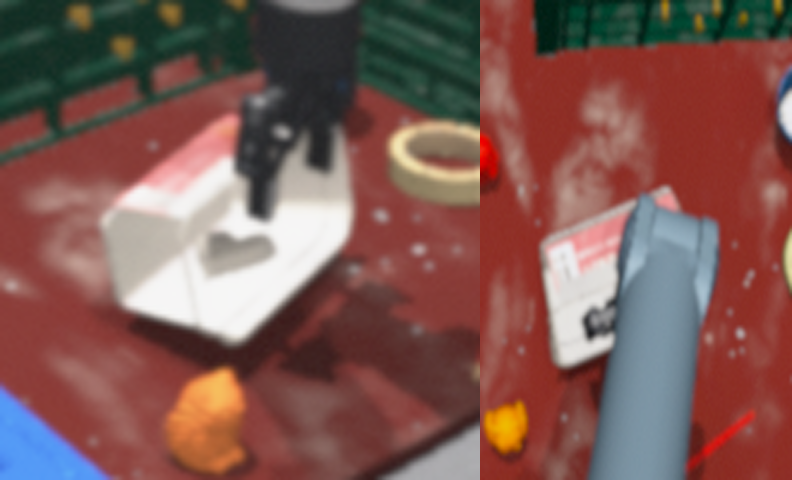

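Run:
```python
from h import *
np.set_printoptions(precision=3,suppress=True)
p=capture("scene")
for uv in((375.8,232.8),(367.5,225),(347,217.5),(340,216)): print(ray(p,uv,0))
print(ray(p,(367.5,225),.02))
# tilt model: v= base far edge shift s, tilt th
def T(s,th):
    d=np.array([np.cos(.285),np.sin(.285),0]); e=np.array([d[1],-d[0],0]); P=np.array([.4935,-.217,0])+s*d
    def f(X):
        u,h=-X[2],X[1]+.05   # along d from pivot, height
        return P+X[0]*e+d*(u*np.cos(th)+h*np.sin(th))+np.array([0,0,1])*(-u*np.sin(th)+h*np.cos(th))
    return f
m=trace("tub",p)[0]["region"].astype(float); 
best=[]
for s in np.arange(-.02,.06,.005):
    for th in np.arange(0,.9,.05):
        h=hullmask(p,TUB,T(s,th)); best.append((np.abs(h-m)[:, :].sum()/m.sum(),round(s,3),round(th,2)))
print(sorted(best)[:5])
```

```text
[ 0.378 -0.162  0.   ]
[ 0.421 -0.172  0.   ]
[ 0.488 -0.151  0.   ]
[ 0.507 -0.14   0.   ]
[ 0.401 -0.15   0.02 ]
[(np.float64(45.86732456140351), np.float64(0.055), np.float64(0.85)), (np.float64(46.01864035087719), np.float64(0.05), np.float64(0.85)), (np.float64(46.0296052631579), np.float64(0.055), np.float64(0.8)), (np.float64(46.16885964912281), np.float64(0.045), np.float64(0.85)), (np.float64(46.18969298245614), np.float64(0.05), np.float64(0.8))]
```

>>> drive_tool(motion=[[0.03,0,-0.01,0,1],[0.06,0,-0.02,0,1],[0.09,0,-0.03,0,1],[0.12,0,-0.03,0,1],[0.15,0,-0.04,0,1],[0.17,0,-0.04,0,1],[0.19,0,-0.04,0,1],[0.19,0,-0.04,0,1]])

```text
time: 6.4
position: [0.5088, -0.2118, 0.0992]
tool_rot: [-3.109, -0.449, -0.0]
force: [-0.1, -0.4, 0.2]
gripper_width: 0.999
grasp_force: 0.0
```

Run:
```python
from h import *
p=capture("scene")
a=cv2.resize(p["frame"][120:240,300:440],(700,600),interpolation=cv2.INTER_CUBIC)
cv2.imwrite("pics/g1.png",a)
```

```text
(no output)
```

View pics/g1.png

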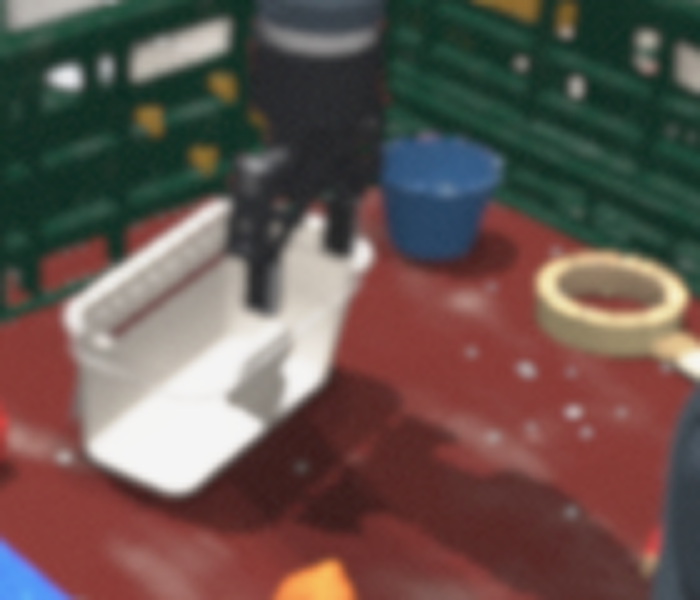

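The tub is up on its base (scene crop corners (80,450), (175,490)). The heart leans against its near wall at scene px ~(351,193). I raise the arm, moving towards the owl, then measure.

Run:
```python
from h import *
o=get_obs();s=o["position"]
print(mv((s[0],s[1],.2)),mv((.60,.1,.2),.15))
```

```text
(array([ 0.    ,  0.    , -0.2522,  0.    ]), 'rows', np.float64(1.6)) (array([ 0.4404, -0.6839, -0.2522,  0.0867]), 'rows', np.float64(5.5))
```

>>> drive_tool(motion=[[0,0,-0.15,0,1],[0,0,-0.25,0,1],[0.1,-0.13,-0.25,0,1],[0.2,-0.27,-0.25,0,1],[0.3,-0.41,-0.25,0,1],[0.4,-0.55,-0.25,0,1],[0.44,-0.68,-0.25,0,1]])

```text
time: 7.32
position: [0.5998, 0.0858, 0.1992]
tool_rot: [3.109, 0.444, 0.001]
force: [0.8, 0.2, 0.4]
gripper_width: 0.996
grasp_force: 0.0
```

Run:
```python
from h import *
np.set_printoptions(precision=4,suppress=True)
ps=[capture("scene"),capture("top")]
print("tub",*fit("tub",TUB,up(),[.56,-.2,.28-np.pi/2],ps))
print("tubS",*fit("tub",TUB,up(),[.56,-.2,.28-np.pi/2],ps[:1]))
for l in("tub","heart","rabbit","owl"):
    for p in ps: print(l,p["shot"],[(round(d["conf"],2),np.round(d["uv"]),ray(p,d["uv"],0)[:2]) for d in tip_of(l,p)[:3]],[(np.round(d["rect"]),round(d["conf"],2)) for d in recognise(l,p)[:2]])
a=cv2.resize(ps[0]["frame"][140:240,300:400],(500,500),interpolation=cv2.INTER_CUBIC)
b=cv2.resize(ps[1]["frame"][160:260,340:400],(300,500),interpolation=cv2.INTER_CUBIC)
cv2.imwrite("pics/i1.png",np.hstack([a,b]))
```

```text
tub [ 0.5638 -0.1911 -1.232 ] 0.24531616270542145
tubS [ 0.56   -0.2    -1.2908] 0.0
tub 11 [(0.55, array([340., 203.]), array([ 0.5613, -0.1888]))] [(array([311., 161., 370., 216.]), 0.79), (array([374., 151., 400., 171.]), 0.48)]
tub 12 [(0.79, array([365., 197.]), array([ 0.5543, -0.1823]))] [(array([334., 164., 407., 212.]), 0.88)]
heart 11 [] []
heart 12 [(0.82, array([368., 196.]), array([ 0.5559, -0.1935])), (0.18, array([205., 206.]), array([0.5397, 0.3487]))] [(array([361., 183., 381., 203.]), 0.54)]
rabbit 11 [(0.58, array([253., 217.]), array([0.6614, 0.0693]))] [(array([248., 197., 264., 221.]), 0.7)]
rabbit 12 [(0.56, array([288., 168.]), array([0.6602, 0.0726]))] [(array([287., 165., 301., 172.]), 0.54)]
owl 11 [(0.73, array([361., 251.]), array([ 0.3423, -0.0703])), (0.69, array([287., 213.]), array([ 0.6176, -0.0253])), (0.58, array([212., 237.]), array([0.6483, 0.216 ]))] [(array([354., 232., 367., 256.]), 0.84), (array([204., 216., 223., 240.]), 0.81)]
owl 12 [(0.72, array([330., 262.]), array([ 0.3441, -0.0606])), (0.61, array([245., 172.]), array([0.6506, 0.2162])), (0.44, array([321., 180.]), array([ 0.6145, -0.0392]))] [(array([311., 170., 330., 187.]), 0.72), (array([324., 256., 338., 271.]), 0.61)]
```

View pics/i1.png

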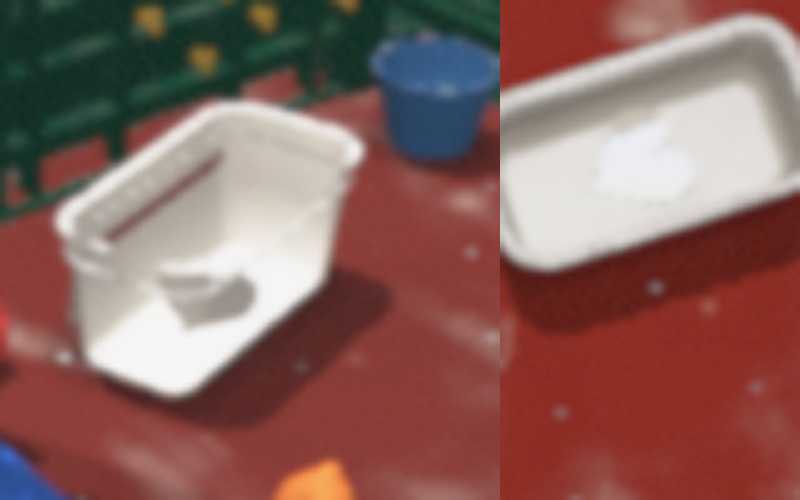

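The tub is upright with the heart flat at its centre (top px ~369,192). I will push the heart to one end with the rabbit while placing it, so I need a closer look at the rabbit's head to grip it high.

Run:
```python
from h import *
a=cv2.imread("pics/scene0.png")[190:224,240:270]; b=cv2.imread("pics/top0.png")[154:188,278:308]
r=lambda m:cv2.resize(m,None,fx=13,fy=13,interpolation=cv2.INTER_CUBIC)
cv2.imwrite("pics/j1.png",np.hstack([r(a),r(b)]))
```

```text
(no output)
```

View pics/j1.png

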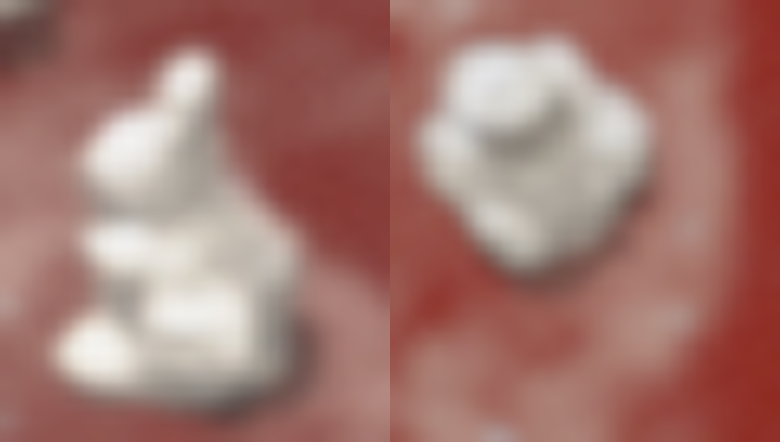

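```bash
cat >> h.py <<'E'
def tri(p,u,q,v):
    A=[];b=[]
    for pp,w in((p,u),(q,v)):
        M=np.array(pp["K"])@np.c_[pp["R"],np.array(pp["t"]).ravel()]
        for i in(0,1): r=w[i]*M[2]-M[i]; A.append(r[:3]); b.append(-r[3])
    x,res,_,_=np.linalg.lstsq(np.array(A),np.array(b),rcond=None); return x,res**.5
def rr(hx,hy,r,z0,z1):
    t=np.linspace(0,2*np.pi,24,endpoint=False); 
    return [(np.sign(np.cos(a))*(hx-r)+r*np.cos(a),np.sign(np.sin(a))*(hy-r)+r*np.sin(a),z) for a in t+.01 for z in(z0,z1)]
TUBR=[rr(.1015,.05,.02,0,.099),rr(.1075,.056,.024,.091,.099)]
E
python3 - <<'E'
from h import *
np.set_printoptions(precision=4,suppress=True)
ps=[capture("scene"),capture("top")]
x,r=tri(ps[0],(251.2,201.9),ps[1],(286.1,160.9)); print("head",x,r)
for t in range(2):
    for q in (ps,):
        for p in q:
            d=trace("tub",p); print(p["shot"],[(round(e["conf"],2),np.round(e["rect"]),e["region"].sum()) for e in d[:2]])
    v,f=fit("tub",TUBR,up(),[.56,-.195,-1.28],ps[1:]); print("top",v,f)
    m=hullmask(ps[1],TUBR,up()(v))>.5; print(m.sum(),np.where(m)[1].min(),np.where(m)[1].max(),np.where(m)[0].min(),np.where(m)[0].max())
    ps=[capture("scene"),capture("top")]
print("move head",mv((x[0],x[1],.15),np.radians(48)),mv((x[0],x[1],.042),np.radians(48)))
E
```

```text
head [0.6689 0.0698 0.0509] [1.5587]
13 [(0.57, array([311., 160., 372., 221.]), np.int64(2367))]
14 [(0.98, array([335., 167., 406., 214.]), np.int64(2126))]
top [ 0.5638 -0.1919 -1.297 ] 0.21951434016227722
2584 333 406 162 215
15 [(0.98, array([311., 159., 372., 216.]), np.int64(2306))]
16 [(0.88, array([337., 167., 408., 213.]), np.int64(2136))]
top [ 0.5624 -0.1912 -1.2711] 0.20965003967285156
2577 333 406 162 216
move head (array([ 0.1568,  0.0863,  0.1233, -0.3513]), 'rows', np.float64(1.4)) (array([ 0.1568,  0.0863,  0.3933, -0.3513]), 'rows', np.float64(2.8))
```

>>> drive_tool(motion=[[0.08,0.05,0.06,-0.11,1],[0.157,0.086,0.12,-0.23,1],[0.157,0.086,0.15,-0.35,1],[0.157,0.086,0.27,-0.35,1],[0.157,0.086,0.4,-0.35,1],[0.157,0.086,0.4,-0.35,1]])

```text
time: 9.72
position: [0.6638, 0.0687, 0.0337]
tool_rot: [-2.868, -1.273, 0.018]
force: [-0.8, 0.2, 0.2]
gripper_width: 1.001
grasp_force: 0.0
```

>>> drive_tool(motion=[[0,0,0,0,-1],[0,0,0,0,-1],[0,0,0,0,-1],[0,0,0,0,-1],[0,0,0,0,-1],[0,0,0,0,-1]], force=30)

```text
time: 10.48
position: [0.6712, 0.0702, 0.0424]
tool_rot: [2.87, 1.274, 0.007]
force: [-0.7, -0.7, 6.6]
gripper_width: 0.381
grasp_force: 28.2
```

Run:
```python
from h import *
s=get_obs()["position"]
print(mv((s[0],s[1],.19)),mv((.556,-.139,.19),.29),mv((.556,-.139,.08),.29))
```

```text
(array([ 0.    ,  0.    , -0.3691,  0.    ]), 'rows', np.float64(2.4)) (array([-0.581 ,  0.1373, -0.3691,  0.3473]), 'rows', np.float64(4.5)) (array([-0.581 ,  0.1373, -0.0941,  0.3473]), 'rows', np.float64(3.9))
```

>>> drive_tool(motion=[[0,0,-0.12,0,-1],[0,0,-0.25,0,-1],[-0.1,0.02,-0.37,0.1,-1],[-0.24,0.06,-0.37,0.2,-1],[-0.36,0.09,-0.37,0.3,-1],[-0.48,0.12,-0.37,0.35,-1],[-0.58,0.137,-0.37,0.35,-1],[-0.58,0.137,-0.37,0.35,-1]])

```text
time: 11.48
position: [0.5514, -0.1443, 0.1874]
tool_rot: [3.109, 0.434, -0.003]
force: [0.3, -0.0, -0.8]
gripper_width: 0.378
grasp_force: 27.7
```

Run:
```python
from h import *
np.set_printoptions(precision=4,suppress=True)
p=capture("scene");q=capture("top");o=get_obs();print(o["position"],o["gripper_width"])
for l in("rabbit","heart","tub"):
    for x in(p,q): print(l,x["shot"],[(round(d["conf"],2),np.round(d["uv"]),ray(x,d["uv"],.148 if l=="rabbit" else 0)) for d in tip_of(l,x)[:2]],[np.round(d["rect"]) for d in recognise(l,x)[:2]])
print(mv((.556,-.139,.08),.29))
```

```text
[ 0.5539 -0.139   0.1877] 0.37754852710659786
rabbit 19 [(0.8, array([338., 172.]), array([ 0.5155, -0.1315,  0.148 ])), (0.53, array([194., 252.]), array([0.4326, 0.3667, 0.148 ]))] [array([330., 148., 350., 174.])]
rabbit 20 [] []
heart 19 [] []
heart 20 [] []
tub 19 [(0.77, array([341., 202.]), array([ 0.5653, -0.1954,  0.    ]))] [array([313., 160., 372., 219.])]
tub 20 [(0.96, array([368., 196.]), array([ 0.5543, -0.1912,  0.    ]))] [array([335., 166., 406., 203.]), array([265., 200., 312., 269.])]
(array([ 0.0045,  0.0019,  0.268 , -0.0025]), 'rows', np.float64(1.7))
```

Run:
```python
from h import *
np.set_printoptions(precision=1,suppress=True)
p=capture("scene");q=capture("top")
for z in(.148,.16,.19,.22): print(z,proj(p,(.546,-.142,z)),proj(p,(.555,-.139,z)))
for x in(p,q):
    t=trace("rabbit",x); print([(d["conf"],np.round(d["rect"]),d["region"].sum()) for d in t[:1]])
    if t:
        m=t[0]["region"]; rows=np.where(m.any(1))[0]
        for r in rows[::3]: c=np.where(m[r])[0]; print(r,c.min(),c.max())
h=p["frame"][140:180,322:362]; cv2.imwrite("pics/k1.png",cv2.resize(h,None,fx=14,fy=14,interpolation=cv2.INTER_CUBIC))
```

```text
0.148 [333.6 167.2] [330.8 166.4]
0.16 [333.8 163.5] [330.9 162.7]
0.19 [334.2 154.1] [331.3 153.3]
0.22 [334.6 144.5] [331.7 143.7]
[(0.6, array([325., 148., 348., 174.]), np.int64(312))]
145 336 337
148 333 338
151 333 338
154 333 338
157 333 340
160 328 342
163 328 344
166 325 343
169 325 341
172 329 338
[]
```

>>> drive_tool(motion=[[0.005,0,0.1,0,-1],[0.005,0,0.2,0,-1],[0.005,0,0.27,0,-1],[0.005,0,0.3,0,-1],[0.005,0,0.32,0,-1],[0.005,0,0.335,0,-1],[0.005,0,0.345,0,-1],[0.005,0,0.345,0,-1]])

```text
time: 13.38
position: [0.5603, -0.1373, 0.0562]
tool_rot: [3.108, 0.449, 0.011]
force: [-5.7, 2.4, 21.4]
gripper_width: 0.38
grasp_force: 35.7
```

>>> drive_tool(motion=[[0,0,-0.04,0,-1],[-0.012,-0.01,-0.06,0,-1],[-0.012,-0.01,-0.06,0,-1],[-0.012,-0.01,-0.02,0,-1],[-0.012,-0.01,0.0,0,-1],[-0.012,-0.01,0.0,0,-1]])

```text
time: 14.12
position: [0.5515, -0.1361, 0.0574]
tool_rot: [3.108, 0.448, -0.004]
force: [-19.7, 1.4, 53.8]
gripper_width: 0.374
grasp_force: 49.0
```

>>> drive_tool(motion=[[0,0,-0.03,0,-1],[0,0,-0.15,0,-1],[0,0,-0.3,0,-1],[0,0,-0.3,0,-1]])

```text
time: 14.62
position: [0.5542, -0.1366, 0.1732]
tool_rot: [3.106, 0.447, 0.014]
force: [0.2, -0.6, -0.5]
gripper_width: 0.373
grasp_force: 28.0
```

Run:
```python
from h import *
np.set_printoptions(precision=4,suppress=True)
p=capture("scene");q=capture("top");print(get_obs()["position"])
for x in(p,q):
    for l in("heart","tub"): print(l,x["shot"],[(round(d["conf"],2),np.round(d["uv"],1),ray(x,d["uv"],.004 if l=="heart" else 0)) for d in tip_of(l,x)[:2]],[np.round(d["rect"]) for d in recognise(l,x)[:2]])
    for d in trace("heart",x)[:1]:
        ys,xs=np.where(d["region"]); r=np.array([ray(x,(a,b),.019)[:2] for a,b in zip(xs,ys)]); c,ax=np.array([.563,-.1915]),np.array([.287,-.958]); 
        u=(r-c)@ax; w=(r-c)@np.array([.958,.287]); print("heart u",u.min(),u.max(),"w",w.min(),w.max(),d["conf"])
t=trace("rabbit",p)
if t:
    m=t[0]["region"]; rows=np.where(m.any(1))[0]; print([(r,np.where(m[r])[0].min(),np.where(m[r])[0].max()) for r in rows[::4]],t[0]["conf"])
v,f=fit("tub",TUBR,up(),[.563,-.1915,-1.28],[p]);print(v,f)
im=cv2.resize(p["frame"][120:225,300:385],None,fx=5.5,fy=5.5,interpolation=cv2.INTER_CUBIC);im2=cv2.resize(q["frame"][155:225,330:410],None,fx=3.5,fy=3.5,interpolation=cv2.INTER_CUBIC)
im2=cv2.copyMakeBorder(im2,0,im.shape[0]-im2.shape[0],0,0,0); cv2.imwrite("pics/l1.png",np.hstack([im,im2]))
```

```text
[ 0.5498 -0.136   0.1681]
heart 23 [] []
tub 23 [(0.87, array([343.1, 202.4]), array([ 0.5591, -0.2004,  0.    ]))] [array([310., 161., 371., 218.])]
heart u -0.5012650919971221 -0.42992382910591775 w 0.12566469619699913 0.20598693344886418 0.57
heart 24 [(0.55, array([367.9, 191.7]), array([ 0.5696, -0.1919,  0.004 ]))] [array([218., 257., 229., 271.]), array([376., 184., 378., 203.])]
tub 24 [(0.84, array([366.6, 197.4]), array([ 0.5514, -0.1871,  0.    ]))] [array([337., 168., 407., 204.]), array([264., 197., 309., 271.])]
heart u -0.38673659912959596 -0.33768872694412755 w 0.17825573437005018 0.23605178216251974 0.49
[(np.int64(151), np.int64(335), np.int64(335)), (np.int64(155), np.int64(332), np.int64(336)), (np.int64(159), np.int64(332), np.int64(337)), (np.int64(163), np.int64(327), np.int64(339)), (np.int64(167), np.int64(327), np.int64(341)), (np.int64(171), np.int64(324), np.int64(342)), (np.int64(175), np.int64(327), np.int64(339))] 0.55
[ 0.5684 -0.2003 -1.1926] 0.2329072207212448
```

Run:
```python
from h import *
np.set_printoptions(precision=4,suppress=True)
q=capture("top"); p=capture("scene")
c,ax,d=np.array([.563,-.1915]),np.array([.287,-.958]),np.array([.958,.287])
f=lambda r:np.array([(r[:2]-c)@ax,(r[:2]-c)@d])
for n,uv in dict(left=(359.5,198),right=(378.2,194),top=(374.6,184),bot=(369,200.5),topL=(361.5,187)).items(): print(n,f(ray(q,uv,.019)))
# inner floor corners from i1 (z .004): right-top (735,90) right-bottom(785,180) left-bottom (515,235)
for n,uv in dict(rt=(340+235/5,160+88/5),rb=(340+283/5,160+180/5),lb=(340+18/5,160+240/5)).items(): print(n,f(ray(q,uv,.004)))
# outer rim from i1: left-bottom corner (545,270), right top (770,20)
for n,uv in dict(bottomedgeL=(340+60/5,160+266/5),bottomedgeR=(340+270/5,160+205/5),topedgeL=(340+20/5,160+85/5),topedgeR=(340+230/5,160+18/5)).items(): print(n,f(ray(q,uv,.099)))
# scene rim: left tip (60,218), right tip (362,150), back corner(235,102)
for n,uv in dict(l=(300+57/5,140+218/5),r=(300+363/5,140+150/5),lowfront=(300+175/5,140+395/5)).items(): print(n,f(ray(p,uv,.095 if n!="lowfront" else 0)))
```

```text
left [-0.0323 -0.0075]
right [ 0.0295 -0.0143]
top [0.0295 0.0208]
bot [-0.0059 -0.0251]
topL [-0.0142  0.025 ]
rt [0.0777 0.0311]
rb [ 0.0865 -0.0373]
lb [-0.0908 -0.02  ]
bottomedgeL [-0.078  -0.0586]
bottomedgeR [ 0.0562 -0.0635]
topedgeL [-0.0647  0.057 ]
topedgeR [0.0729 0.0559]
l [-0.0915  0.0484]
r [ 0.0905 -0.058 ]
lowfront [-0.0877 -0.0355]
```

Run:
```python
from h import *
print(get_obs()["q"].round(2)); print(mv((.5455,-.140,.17),-1.28), mv((.5455,-.140,.17),-1.28+np.pi))
```

```text
[ 0.44  0.31 -0.32  1.85  0.11  1.   -1.21]
(array([-0.0144,  0.0066, -0.0016,  0.9969]), 'rows', np.float64(0.1)) (array([-0.0144,  0.0066, -0.0016, -1.0031]), 'rows', np.float64(0.1))
```

>>> drive_tool(motion=[[-0.014,0.007,0,0.12,-1],[-0.014,0.007,0,0.24,-1],[-0.014,0.007,0,0.36,-1],[-0.014,0.007,0,0.48,-1],[-0.014,0.007,0,0.6,-1],[-0.014,0.007,0,0.72,-1],[-0.014,0.007,0,0.84,-1],[-0.014,0.007,0,0.95,-1]])

```text
time: 16.42
position: [0.5457, -0.14, 0.1694]
tool_rot: [-2.582, 1.79, -0.0]
force: [-0.5, 0.7, -0.3]
gripper_width: 0.373
grasp_force: 28.0
```

>>> drive_tool(motion=[[0,0,0,0.05,-1],[0,0,0,0.05,-1],[0,0,0,0.05,-1]])

```text
time: 16.8
position: [0.5457, -0.1401, 0.1694]
tool_rot: [-2.516, 1.881, -0.0]
force: [-0.4, 0.7, 0.1]
gripper_width: 0.377
grasp_force: 28.0
```

Run:
```python
from h import *
o=get_obs();print(o["q"].round(2),o["position"]); print(mv((.5455,-.140,.055),-1.28))
p=capture("scene");t=trace("rabbit",p)
if t:
    m=t[0]["region"]; rows=np.where(m.any(1))[0]; print([(int(r),int(np.where(m[r])[0].min()),int(np.where(m[r])[0].max())) for r in rows[::4]],t[0]["conf"],t[0]["rect"])
print(proj(p,(.5455-.0019,-.140+.006,.13)))
```

```text
[ 0.25  0.29 -0.08  1.86  0.03  0.99 -2.7 ] [ 0.54569451 -0.14008533  0.16935594]
(array([-0.0003,  0.0004,  0.2859, -0.0023]), 'rows', np.float64(1.8))
[(153, 330, 333), (157, 329, 337), (161, 328, 337), (165, 326, 339), (169, 323, 339), (173, 322, 341), (177, 325, 339)] 0.63 [323.1, 157.0, 343.6, 180.1]
[331.8711289  173.82604197]
```

>>> drive_tool(motion=[[0,0,0.1,0,-1],[0,0,0.2,0,-1],[0,0,0.25,0,-1],[0,0,0.28,0,-1],[0,0,0.295,0,-1],[0,0,0.295,0,-1]])

```text
time: 17.65
position: [0.5466, -0.1401, 0.0556]
tool_rot: [2.515, -1.882, -0.0]
force: [-8.0, 1.8, 19.8]
gripper_width: 0.38
grasp_force: 36.7
```

>>> drive_tool(motion=[[0,0,-0.012,0,-1],[0.02,0,-0.012,0,-1],[0.05,0,-0.012,0,-1],[0.08,0,-0.012,0,-1],[0.11,0,-0.012,0,-1],[0.13,0,-0.012,0,-1],[0.13,0,-0.012,0,-1]])

```text
time: 18.52
position: [0.5612, -0.1918, 0.0566]
tool_rot: [-2.514, 1.884, -0.003]
force: [0.8, 1.8, 3.1]
gripper_width: 0.369
grasp_force: 28.7
```

Run:
```python
from h import *
o=get_obs();print(o["position"],o["force"])
p=capture("scene");q=capture("top")
for x in(p,q):
    for l in("tub","heart","rabbit"): print(l,x["shot"],[(round(d["conf"],2),np.round(d["uv"],1)) for d in tip_of(l,x)[:2]],[np.round(d["rect"]) for d in recognise(l,x)[:2]])
```

```text
[ 0.56116995 -0.19177349  0.0565894 ] [0.80037749 1.75054987 3.14823964]
tub 28 [(0.79, array([341. , 200.6])), (0.7, array([191.7, 253.2]))] [array([313., 163., 372., 220.])]
heart 28 [] []
rabbit 28 [(0.49, array([341. , 203.3]))] [array([338., 182., 346., 192.])]
tub 29 [(0.8, array([366.5, 194.7])), (0.53, array([246.2, 169.6]))] [array([335., 169., 405., 213.])]
heart 29 [(0.67, array([249.3, 171.3])), (0.52, array([452.3, 163.1]))] []
rabbit 29 [] []
```

>>> drive_tool(motion=[[-0.04,0,0,0,-1],[-0.08,0,0,0,-1],[-0.105,0,0,0,-1],[-0.105,0,0,0,-1],[-0.105,0,0,0,-0.08],[-0.105,0,0,0,-0.08],[-0.105,0,-0.1,0,-0.08],[-0.105,0,-0.25,0,-0.08]])

```text
time: 20.23
position: [0.5441, -0.1467, 0.153]
tool_rot: [2.514, -1.878, -0.018]
force: [1.4, -0.9, -0.3]
gripper_width: 0.461
grasp_force: 0.0
```

>>> drive_tool(motion=[[0,0,-0.1,-0.12,1],[0,0,-0.1,-0.24,1],[0,0,-0.1,-0.36,1],[0,0,-0.1,-0.48,1],[0,0,-0.1,-0.6,1],[0,0,-0.1,-0.72,1],[0,0,-0.1,-0.84,1],[0,0,-0.1,-0.95,1]])

```text
time: 21.22
position: [0.5462, -0.1472, 0.1939]
tool_rot: [-3.12, -0.337, 0.008]
force: [-0.0, 0.3, -0.1]
gripper_width: 0.998
grasp_force: 0.0
```

Run:
```python
from h import *
np.set_printoptions(precision=4,suppress=True)
o=get_obs();print(o["position"],o["q"].round(2),o["gripper_width"])
L=[]
for i in range(3):
    p=capture("scene");q=capture("top")
    for x in(p,q):
        for d in tip_of("owl",x):
            r=ray(x,d["uv"],0)[:2]
            if r[1]>.1: L.append(r)
        for d in trace("owl",x):
            if d["rect"][0]<260:
                ys,xs=np.where(d["region"]); print("owl",x["shot"],d["conf"],np.round(d["rect"]),xs.mean(),ys.mean(),ray(x,(xs.mean(),ys.mean()),.03))
L=np.array(L);print(L,L.mean(0))
for l in("rabbit","heart"):
    for x in(p,q): print(l,x["shot"],[(round(d["conf"],2),np.round(d["uv"],1),ray(x,d["uv"],.004)) for d in tip_of(l,x)[:2]],[np.round(d["rect"]) for d in recognise(l,x)[:2]])
print(mv((*L.mean(0),.15),.29))
```

```text
[ 0.5462 -0.1472  0.1939] [ 0.44  0.28 -0.29  1.82  0.09  1.05 -1.24] 0.9981523323728627
owl 30 0.67 [204. 215. 222. 238.] 211.28533333333334 228.52 [0.6454 0.2151 0.03  ]
owl 31 0.72 [236. 160. 251. 181.] 244.42713567839195 168.85427135678393 [0.6542 0.2116 0.03  ]
owl 32 0.67 [205. 216. 221. 240.] 211.36989795918367 228.39285714285714 [0.6458 0.2147 0.03  ]
owl 33 0.71 [236. 161. 253. 181.] 244.2538860103627 168.9222797927461 [0.654  0.2122 0.03  ]
owl 34 0.84 [203. 217. 222. 238.] 211.69820971867009 228.23529411764707 [0.6459 0.2136 0.03  ]
owl 35 0.45 [238. 161. 251. 181.] 244.64732142857142 168.33035714285714 [0.656  0.2109 0.03  ]
[[0.6674 0.2024]
 [0.6637 0.2163]
 [0.6574 0.2048]
 [0.6506 0.2054]
 [0.6643 0.2009]
 [0.6641 0.2156]
 [0.3484 0.2867]] [0.6165 0.2189]
rabbit 34 [] []
rabbit 35 [] []
heart 34 [(0.61, array([351.6, 191.9]), array([ 0.5857, -0.2614,  0.004 ]))] []
heart 35 [(0.48, array([381.1, 190. ]), array([ 0.5739, -0.2354,  0.004 ])), (0.16, array([246.1, 168.2]), array([0.6632, 0.2111, 0.004 ]))] [array([381., 180., 393., 197.])]
(array([ 0.3563, -0.8668,  0.1152, -0.0527]), 'rows', np.float64(6.0))
```

Run:
```python
from h import *
print(mv((.655,.210,.15),.29),mv((.655,.210,.025),.29))
```

```text
(array([ 0.4459, -0.8253,  0.1152, -0.0527]), 'rows', np.float64(6.0)) (array([ 0.4459, -0.8253,  0.4277, -0.0527]), 'rows', np.float64(6.6))
```

>>> drive_tool(motion=[[0.446,-0.825,0.05,-0.05,1],[0.446,-0.825,0.05,-0.05,1],[0.446,-0.825,0.05,-0.05,1],[0.446,-0.825,0.05,-0.05,1],[0.446,-0.825,0.1,-0.05,1],[0.446,-0.825,0.1,-0.05,1],[0.446,-0.825,0.2,-0.05,1],[0.446,-0.825,0.3,-0.05,1]])

```text
time: 23.52
position: [0.6553, 0.2125, 0.0754]
tool_rot: [-3.108, -0.452, -0.002]
force: [0.8, -0.6, -0.4]
gripper_width: 0.996
grasp_force: 0.0
```

>>> drive_tool(motion=[[0,0,0.06,0,1],[0,0,0.128,0,1],[0,0,0.128,0,-1],[0,0,0.128,0,-1],[0,0,0.128,0,-1],[0,0,0.128,0,-1],[0,0,0.128,0,-1],[0,0,0.128,0,-1]])

```text
time: 24.52
position: [0.6568, 0.2104, 0.0269]
tool_rot: [-3.109, -0.447, -0.006]
force: [0.5, -0.9, 6.1]
gripper_width: 0.574
grasp_force: 32.0
```

Run:
```python
from h import *
print(mv((.5726,-.2304,.18),.29),mv((.5726,-.2304,.07),.29),mv((.5726,-.2304,.046),.29))
```

```text
(array([-0.5125,  0.998 , -0.3829, -0.0028]), 'rows', np.float64(7.6)) (array([-0.5125,  0.998 , -0.1079, -0.0028]), 'rows', np.float64(7.2)) (array([-0.5125,  0.998 , -0.0479, -0.0028]), 'rows', np.float64(7.2))
```

>>> drive_tool(motion=[[0,0,-0.15,0,-1],[-0.02,0.05,-0.3,0,-1],[-0.1,0.19,-0.38,0,-1],[-0.17,0.33,-0.38,0,-1],[-0.24,0.47,-0.38,0,-1],[-0.31,0.61,-0.38,0,-1],[-0.38,0.75,-0.38,0,-1],[-0.45,0.88,-0.38,0,-1]])

```text
time: 25.52
position: [0.5816, -0.1741, 0.1763]
tool_rot: [-3.109, -0.448, 0.002]
force: [1.1, 0.4, -0.1]
gripper_width: 0.57
grasp_force: 31.1
```

>>> drive_tool(motion=[[-0.062,0.118,0,0,-1],[-0.062,0.118,0,0,-1],[-0.062,0.118,0.1,0,-1],[-0.062,0.118,0.1,0,-1]])

```text
time: 26.02
position: [0.5688, -0.2223, 0.1329]
tool_rot: [-3.104, -0.449, 0.013]
force: [-1.2, 0.6, -1.0]
gripper_width: 0.572
grasp_force: 31.1
```

Run:
```python
from h import *
o=get_obs();print(o["position"],o["gripper_width"],o["force"])
print(mv((.5726,-.2304,.07),.29),mv((.5726,-.2304,.050),.29))
```

```text
[ 0.56876316 -0.22226778  0.13285636] 0.5718986433766678 [-1.24115373  0.63666125 -0.99467928]
(array([ 0.0034,  0.0222,  0.1571, -0.0018]), 'rows', np.float64(1.0)) (array([ 0.0034,  0.0222,  0.2071, -0.0018]), 'rows', np.float64(1.3))
```

>>> drive_tool(motion=[[0.002,0.01,0,0,-1],[0.002,0.01,0.08,0,-1],[0.002,0.01,0.15,0,-1],[0.002,0.01,0.18,0,-1],[0.002,0.01,0.2,0,-1],[0.002,0.01,0.2,0,-1]])

```text
time: 26.78
position: [0.5749, -0.2282, 0.0574]
tool_rot: [3.109, 0.448, 0.001]
force: [-0.1, 0.0, -0.8]
gripper_width: 0.574
grasp_force: 31.1
```

>>> drive_tool(motion=[[0,0,0.01,0,-1],[0,0,0.02,0,-1],[0,0,0.02,0,-1]])

```text
time: 27.15
position: [0.5766, -0.2298, 0.0535]
tool_rot: [3.106, 0.445, 0.005]
force: [-5.9, 1.6, 15.2]
gripper_width: 0.574
grasp_force: 38.8
```

>>> drive_tool(motion=[[0,0,-0.015,0,-1],[0,0,-0.015,0,0.33],[0,0,-0.015,0,0.33],[0,0,-0.015,0,0.33],[0,0,-0.1,0,0.33],[0,0,-0.25,0,0.33],[-0.2,-0.2,-0.35,0,1],[-0.35,-0.35,-0.4,0,1]])

```text
time: 28.15
position: [0.47, -0.1707, 0.1881]
tool_rot: [3.109, 0.447, 0.004]
force: [-0.1, -0.1, 0.7]
gripper_width: 0.998
grasp_force: 0.0
```

Run:
```python
from h import *
np.set_printoptions(precision=4,suppress=True)
o=get_obs();print(o["position"],o["q"].round(2))
for i in range(2):
    ps=[capture("scene"),capture("top")]
    print("lid",*fit("lid",LID,up(),[.436,.078,-1.6],ps))
    print("tubtop",*fit("tub",TUBR,up(),[.563,-.1915,-1.28],ps[1:]))
    print("tubscene",*fit("tub",TUBR,up(),[.563,-.1915,-1.28],ps[:1]))
    print("tub",*fit("tub",TUBR,up(),[.563,-.1915,-1.28],ps))
cv2.imwrite("pics/top5.png",ps[1]["frame"]);cv2.imwrite("pics/scene5.png",ps[0]["frame"])
for l in("rabbit","heart","owl"):
    for x in ps: print(l,x["shot"],[(round(d["conf"],2),np.round(d["uv"],1)) for d in tip_of(l,x)[:3]])
for d in trace("lid",ps[1])[:1]:
    ys,xs=np.where(d["region"]); print(cv2.minAreaRect(np.c_[xs,ys].astype(np.float32)))
```

```text
[ 0.47   -0.1707  0.1881] [ 0.58  0.17 -0.34  1.98  0.06  1.   -1.07]
lid [ 0.4378  0.0731 -0.0724] 0.045465268194675446
tubtop [ 0.5609 -0.1876 -1.2929] 1.6118354797363281
tubscene [ 0.5617 -0.1947 -1.197 ] 0.24068661034107208
tub [ 0.5608 -0.1874 -1.2808] 1.8885470628738403
lid [ 0.4388  0.0728 -0.0758] 0.0737927034497261
tubtop [ 0.5591 -0.188  -1.2562] 2.8128697872161865
tubscene [ 0.5631 -0.1961 -1.1772] 0.28919848799705505
tub [ 0.5602 -0.1876 -1.2383] 3.1431093215942383
rabbit 38 []
rabbit 39 [(0.67, array([352.2, 201.6]))]
heart 38 []
heart 39 []
owl 38 [(0.69, array([362.3, 252.6])), (0.66, array([348. , 192.6])), (0.6, array([289.7, 212.8]))]
owl 39 [(0.66, array([330.8, 262.4])), (0.45, array([317.9, 180.8]))]
((287.51837158203125, 233.5407257080078), (39.2885856628418, 70.58355712890625), 2.2906100749969482)
```

```bash
cat >> h.py <<'E'
def wmask(p,c,th=95):
    f=cv2.resize(p["frame"],None,fx=4,fy=4,interpolation=cv2.INTER_CUBIC)
    m=(f[:,:,0]>th).astype(np.uint8); m=cv2.morphologyEx(m,cv2.MORPH_OPEN,np.ones((7,7)))
    n,lab,st,ce=cv2.connectedComponentsWithStats(m); u=(proj(p,c)*4).astype(int)
    y,x=np.where(lab>0); i=np.argmin(np.where(st[lab[y,x],4]>8000,(x-u[0])**2+(y-u[1])**2,1e9)); k=lab[y[i],x[i]]
    cs,_=cv2.findContours((lab==k).astype(np.uint8),0,1); h=cv2.convexHull(max(cs,key=cv2.contourArea))
    o=np.zeros_like(m); cv2.fillConvexPoly(o,h,1); return cv2.resize(o.astype(np.float32),(640,400),interpolation=cv2.INTER_AREA),h
def hull1(p,parts,T):
    uv=np.array([proj(p,T(np.array(x))) for q in parts for x in q])*16*4
    m=np.zeros((1600,2560),np.uint8); cv2.fillConvexPoly(m,cv2.convexHull(uv.round().astype(np.int32)),1,shift=4)
    return cv2.resize(m.astype(np.float32),(640,400),interpolation=cv2.INTER_AREA)
def fitw(parts,mk,x0,pics,ms):
    cost=lambda v:sum(np.abs(hull1(p,parts,mk(v))-m).sum()/m.sum() for p,m in zip(pics,ms))
    s=np.vstack([x0]+[np.array(x0)+np.eye(3)[i]*(.008,.008,.06)[i] for i in range(3)])
    r=minimize(cost,x0,method="Nelder-Mead",options=dict(initial_simplex=s,xatol=1e-4,fatol=1e-4,maxiter=150)); return r.x,r.fun
E
python3 - <<'E'
from h import *
np.set_printoptions(precision=4,suppress=True)
ps=[capture("scene"),capture("top")]; c=(.563,-.19,.05)
for th in(95,120):
    ms=[wmask(p,c,th)[0] for p in ps]
    print(th,[m.sum() for m in ms],[cv2.boundingRect(np.argwhere(m>.5)[:,::-1].astype(np.int32)) for m in ms])
    for n,i in(("scene",[0]),("top",[1]),("both",[0,1])): print(n,*fitw(TUBR,up(),[.563,-.19,-1.27],[ps[k] for k in i],[ms[k] for k in i]))
v=fitw(TUBR,up(),[.563,-.19,-1.27],ps,ms)[0]
out=[]
for p,m,(x0,y0) in zip(ps,ms,((305,150),(325,150))):
    F=cv2.resize(p["frame"][y0:y0+78,x0:x0+78],None,fx=5,fy=5,interpolation=cv2.INTER_CUBIC)
    for mm,col in((m,(0,255,0)),(hull1(p,TUBR,up()(v)),(255,0,0))):
        g=cv2.resize(mm[y0:y0+78,x0:x0+78],None,fx=5,fy=5,interpolation=cv2.INTER_LINEAR); cs,_=cv2.findContours((g>.5).astype(np.uint8),0,1); cv2.drawContours(F,cs,-1,col,1)
    out.append(F)
cv2.imwrite("pics/m1.png",np.hstack(out))
E
```

```text
95 [np.float32(2692.3125), np.float32(164044.19)] [(310, 156, 63, 64), (130, 0, 510, 400)]
scene [ 0.5649 -0.1977 -1.2495] 0.07068737596273422
top [ 0.7728 -0.4531 -2.0386] 0.9825127124786377
both [ 0.5649 -0.1977 -1.2495] 1.0549222230911255
120 [np.float32(2528.4375), np.float32(89412.44)] [(311, 161, 62, 59), (131, 0, 274, 400)]
scene [ 0.5635 -0.1955 -1.2266] 0.08958101272583008
top [ 0.6006 -0.1658 -1.8377] 0.9702782034873962
both [ 0.5632 -0.1956 -1.2304] 1.0621331930160522
```

View pics/m1.png

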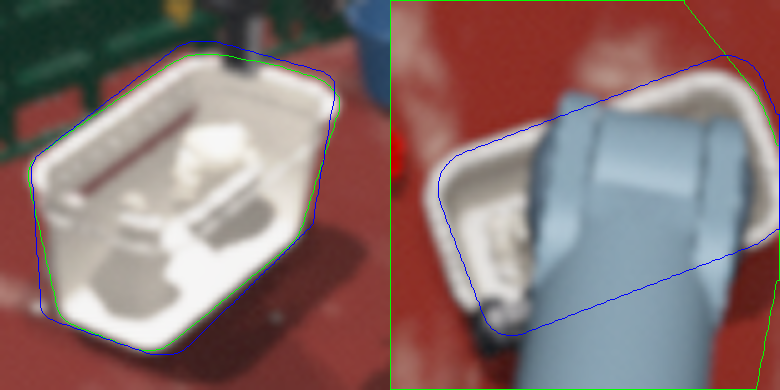

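Run:
```python
from h import *
print(mv((.4383,.073,.14),-.075),mv((.4383,.073,.022),-.075))
```

```text
(array([ 0.0965, -0.6078,  0.1167,  0.2298]), 'rows', np.float64(4.0)) (array([ 0.0965, -0.6078,  0.4117,  0.2298]), 'rows', np.float64(4.7))
```

>>> drive_tool(motion=[[0.03,-0.15,0,0.1,1],[0.05,-0.3,0.05,0.2,1],[0.08,-0.45,0.1,0.23,1],[0.096,-0.608,0.11,0.23,1],[0.096,-0.608,0.2,0.23,1],[0.096,-0.608,0.25,0.23,1]])

```text
time: 30.15
position: [0.4371, 0.0746, 0.0856]
tool_rot: [-3.139, 0.112, 0.002]
force: [-0.8, 0.7, -1.0]
gripper_width: 1.002
grasp_force: 0.0
```

```bash
cat >> h.py <<'E'
def tubtop(n=2,x0=(.563,-.19,-1.27),th=110):
    """rim silhouette in the clear top view"""
    for i in range(n):
        q=capture("top"); s=capture("scene"); mq=wmask(q,(.563,-.19,.05),th)[0]; ms=wmask(s,(.563,-.19,.05),th)[0]
        print("top",cv2.boundingRect(np.argwhere(mq>.5)[:,::-1].astype(np.int32)),*fitw(TUBR,up(),list(x0),[q],[mq]))
        print("scene",*fitw(TUBR,up(),list(x0),[s],[ms]),"both",*fitw(TUBR,up(),list(x0),[q,s],[mq,ms]))
E
python3 - <<'E'
from h import *
np.set_printoptions(precision=4,suppress=True)
o=get_obs();print(o["position"],o["q"].round(2)); tubtop(1); tubtop(1,th=130)
print(mv((.4383,.073,.022),-.075))
E
```

```text
[0.4371 0.0746 0.0856] [ 0.21  0.24 -0.5   2.17  0.17  0.76 -2.05]
top (332, 163, 73, 52) [ 0.5666 -0.1851 -1.3649] 0.09737102687358856
scene [ 0.5625 -0.1989 -1.1974] 0.0981270968914032 both [ 0.5635 -0.1886 -1.2955] 0.2501032054424286
top (332, 164, 73, 51) [ 0.5628 -0.1871 -1.2818] 0.0407722145318985
scene [ 0.5605 -0.1993 -1.1389] 0.12089137732982635 both [ 0.5623 -0.1878 -1.26  ] 0.21416422724723816
(array([ 0.0003, -0.0001,  0.162 , -0.0004]), 'rows', np.float64(1.0))
```

Run:
```python
from h import *
np.set_printoptions(precision=4,suppress=True)
q=capture("top"); s=capture("scene"); c=(.563,-.19,.05)
M={th:(wmask(s,c,th)[0],wmask(q,c,th)[0]) for th in(85,100,130,150)}
for th in M: print(th,[int(m.sum()) for m in M[th]])
V={"a":TUBR,"b":[rr(.1015,.05,.03,.012,.09),rr(.095,.043,.025,0,.01),rr(.1075,.056,.03,.091,.099)],
   "c":[rr(.092,.04,.025,0,.01),rr(.1075,.056,.03,.091,.099)]}
for n,P in V.items():
    for th in M:
        print(n,th,"S",*fitw(P,up(),[.563,-.19,-1.27],[s],[M[th][0]]),"T",*fitw(P,up(),[.563,-.19,-1.27],[q],[M[th][1]]))
h=wmask(q,c,130)[1]; print("minrect",cv2.minAreaRect(h.astype(np.float32)/4))
```

```text
85 [2678, 3220]
100 [2536, 2998]
130 [2382, 2546]
150 [2331, 2476]
a 85 S [ 0.563  -0.1981 -1.2223] 0.07452865689992905 T [ 0.5767 -0.1812 -1.5029] 0.19128747284412384
a 100 S [ 0.5617 -0.1979 -1.1994] 0.08466807752847672 T [ 0.5673 -0.1847 -1.3793] 0.13799716532230377
a 130 S [ 0.5602 -0.2015 -1.1112] 0.12821656465530396 T [ 0.5628 -0.1871 -1.2817] 0.040833353996276855
a 150 S [ 0.5617 -0.2029 -1.1032] 0.1411338895559311 T [ 0.5604 -0.1869 -1.2691] 0.0524216964840889
b 85 S [ 0.5601 -0.1971 -1.2661] 0.05905824154615402 T [ 0.5749 -0.1821 -1.5211] 0.20803336799144745
b 100 S [ 0.5571 -0.192  -1.2491] 0.045389581471681595 T [ 0.5662 -0.1845 -1.3913] 0.15484032034873962
b 130 S [ 0.5553 -0.1929 -1.1945] 0.08569630235433578 T [ 0.5617 -0.1874 -1.2802] 0.02777845971286297
b 150 S [ 0.5554 -0.1948 -1.1678] 0.09725237637758255 T [ 0.5608 -0.1869 -1.2783] 0.029706468805670738
c 85 S [ 0.5559 -0.1931 -1.2968] 0.07455198466777802 T [ 0.5586 -0.1875 -1.2515] 0.24505676329135895
c 100 S [ 0.555  -0.1911 -1.29  ] 0.03794785961508751 T [ 0.5605 -0.1867 -1.3077] 0.18946468830108643
c 130 S [ 0.555  -0.1903 -1.2805] 0.060357265174388885 T [ 0.559  -0.1869 -1.292 ] 0.04534858092665672
c 150 S [ 0.5544 -0.1914 -1.2493] 0.06674708425998688 T [ 0.5594 -0.1869 -1.2722] 0.027409706264734268
minrect ((368.3113098144531, 188.9307098388672), (37.99360656738281, 70.71810913085938), 71.8472900390625)
```

>>> drive_tool(motion=[[0,0,0.1,0,1],[0,0,0.155,0,1],[0,0,0.155,0,-1],[0,0,0.155,0,-1],[0,0,0.155,0,-1],[0,0,0.155,0,-1],[0,0,0.155,0,-1],[0,0,0.155,0,-1]], force=60)

```text
time: 31.45
position: [0.4393, 0.0731, 0.0259]
tool_rot: [3.139, -0.119, 0.004]
force: [-0.5, -0.7, 6.0]
gripper_width: 0.194
grasp_force: 59.6
```

>>> drive_tool(motion=[[0,0,-0.1,0,-1],[0,0,-0.2,0,-1],[0,0,-0.3,-0.12,-1],[0,0,-0.36,-0.24,-1],[0.04,0.07,-0.36,-0.36,-1],[0.08,0.14,-0.36,-0.48,-1],[0.12,0.21,-0.36,-0.6,-1],[0.16,0.28,-0.36,-0.71,-1]])

```text
time: 32.45
position: [0.4934, -0.0444, 0.1686]
tool_rot: [2.722, 1.569, -0.0]
force: [1.0, 0.4, -1.1]
gripper_width: 0.193
grasp_force: 58.8
```

Run:
```python
from h import *
o=get_obs();print(o["position"],o["q"].round(2),o["gripper_width"])
print(mv((.559,-.1885,.17),-1.28+np.pi))
```

```text
[ 0.49339731 -0.04438467  0.16861969] [ 0.5   0.2  -0.54  2.    0.13  0.97 -0.63] 0.19348093434595823
(array([-0.2296,  0.3225, -0.0035, -0.5192]), 'rows', np.float64(2.5))
```

>>> drive_tool(motion=[[-0.05,0.07,0,-0.11,-1],[-0.1,0.14,0,-0.22,-1],[-0.15,0.21,0,-0.33,-1],[-0.2,0.28,0,-0.44,-1],[-0.23,0.322,0,-0.519,-1],[-0.23,0.322,0.03,-0.519,-1],[-0.23,0.322,0.05,-0.519,-1],[-0.23,0.322,0.05,-0.519,-1]])

```text
time: 33.45
position: [0.5564, -0.1858, 0.147]
tool_rot: [-1.88, -2.512, 0.001]
force: [0.0, -0.1, -1.1]
gripper_width: 0.199
grasp_force: 58.8
```

Run:
```python
from h import *
np.set_printoptions(precision=4,suppress=True)
capture("top")
o=get_obs();P=o["position"];print(P,o["force"],o["gripper_width"])
r=Rn.from_rotvec(o["tool_rot"]).as_matrix(); h=np.arctan2(r[1,0],r[0,0]); print("h",h,h-np.pi)
q=capture("top"); s=capture("scene")
z=P[2]-.026
def bl(p):
    f=cv2.resize(p["frame"],None,fx=4,fy=4,interpolation=cv2.INTER_CUBIC).astype(int)
    m=((f[:,:,0]-f[:,:,2]>60)&(f[:,:,0]>90)).astype(np.uint8); m=cv2.morphologyEx(m,cv2.MORPH_OPEN,np.ones((7,7)))
    n,lab,st,ce=cv2.connectedComponentsWithStats(m); u=proj(p,P)*4
    k=min((i for i in range(1,n) if st[i,4]>3000),key=lambda i:np.linalg.norm(ce[i]-u)); 
    cs,_=cv2.findContours((lab==k).astype(np.uint8),0,1); hh=cv2.convexHull(np.vstack(cs)); o=np.zeros_like(m); cv2.fillConvexPoly(o,hh,1)
    return cv2.resize(o.astype(np.float32),(640,400),interpolation=cv2.INTER_AREA)
L=[rr(.1135,.062,.006,0,.014)]
for zz in(z,z-.008):
    for n,p in(("S",s),("T",q)):
        m=bl(p); print(n,zz,int(m.sum()),*fitw(L,up(zz),[P[0],P[1],h],[p],[m]))
```

```text
[ 0.5571 -0.1862  0.1479] [ 0.3939  0.1831 -1.238 ] 0.1945484072101328
h 1.8567329761372038 -1.2848596774525893
S 0.12186058547558118 2268 [ 0.5435 -0.1906  1.7366] 0.21058866381645203
T 0.12186058547558118 1348 [ 0.5534 -0.1775  1.8638] 1.3225775957107544
S 0.11386058547558117 2268 [ 0.5553 -0.2006  1.7082] 0.22400352358818054
T 0.11386058547558117 1348 [ 0.5563 -0.1742  1.8929] 1.300324559211731
```

>>> drive_tool(motion=[[-0.006,0.004,0,0,-1],[-0.006,0.004,0.03,0,-1],[-0.006,0.004,0.045,0,-1],[-0.006,0.004,0.055,0,-1],[-0.006,0.004,0.06,0,-1],[-0.006,0.004,0.06,0,-1]])

```text
time: 34.35
position: [0.5601, -0.1898, 0.1245]
tool_rot: [-1.884, -2.514, -0.0]
force: [-0.3, -0.1, -0.8]
gripper_width: 0.195
grasp_force: 58.8
```

```bash
cat >> h.py <<'E'
def st(n=5):
    L=[]
    for i in range(n): o=get_obs(); L.append(np.r_[o["position"],o["force"],o["wrist_torque"],o["gripper_width"]]); capture("top")
    print(np.round(np.mean(L,0),4)); return np.mean(L,0)
E
python3 -c "
from h import *
st()"
```

```text
[ 0.5603 -0.1899  0.1248  0.0803  0.3017 -0.9103 -0.0077  0.018  -0.0017
  0.1947]
```

>>> drive_tool(motion=[[0,0,0.005,0,-1],[0,0,0.01,0,-1],[0,0,0.015,0,-1],[0,0,0.015,0,-1]])

```text
time: 35.1
position: [0.5599, -0.1898, 0.1183]
tool_rot: [-1.884, -2.513, 0.0]
force: [0.0, -0.4, -1.6]
gripper_width: 0.196
grasp_force: 58.8
```

```bash
python3 -c "
from h import *
st()"
```

```text
[ 0.5601 -0.1899  0.1186 -0.2876  0.0062 -1.1545  0.0191 -0.0136  0.0035
  0.1941]
```

>>> drive_tool(motion=[[0,0,0.005,0,-1],[0,0,0.01,0,-1],[0,0,0.015,0,-1],[0,0,0.015,0,-1]])

```text
time: 35.85
position: [0.5601, -0.1899, 0.1136]
tool_rot: [-1.884, -2.513, 0.001]
force: [-2.2, 1.2, 4.9]
gripper_width: 0.197
grasp_force: 59.6
```

```bash
python3 -c "
from h import *
st()"
```

```text
[ 0.5601 -0.1899  0.1136 -2.7112  0.5262  5.4172  0.1844  0.5991  0.0153
  0.1954]
```

>>> drive_tool(motion=[[0.0,-0.004,0,0,-1],[0.0,-0.004,0.008,0,-1],[0.0,-0.004,0.015,0,-1],[0.0,-0.004,0.015,0,-1]])

```text
time: 36.6
position: [0.5602, -0.1899, 0.1135]
tool_rot: [1.883, 2.512, -0.003]
force: [-12.2, 3.1, 32.3]
gripper_width: 0.195
grasp_force: 63.3
```

Run:
```python
from h import *
np.set_printoptions(precision=4,suppress=True)
st(3)
o=get_obs();P=o["position"]
s=capture("scene")
f=s["frame"]
# expected image rows: seated lid corners vs unseated (z .088 / .099) at tub pose
v=[.5595,-.189,-1.282]
for z in(.088,.099): print(z,[np.round(proj(s,up(z)(v)(np.array(c))),1) for c in((-.1135,-.062,0),(-.1135,-.062,.014),(.1135,-.062,.014),(-.1135,.062,.014),(.1135,-.062,0))])
for d in trace("lid",s)[:1]:
    m=d["region"].astype(np.uint8); cs,_=cv2.findContours(m,0,1); h=cv2.convexHull(max(cs,key=cv2.contourArea)); print(d["conf"],d["rect"],cv2.approxPolyDP(h,2.5,True).reshape(-1,2).tolist())
```

```text
[  0.5602  -0.1899   0.1135 -11.8988   3.3775  31.9783   0.8633   2.6408
  -0.0009   0.1952]
0.088 [array([339.4, 200.8]), array([339.6, 196.6]), array([377.7, 166.2]), array([303.4, 183.9]), array([377.3, 170.2])]
0.099 [array([339.6, 197.5]), array([339.8, 193.2]), array([378. , 163.1]), array([303.4, 180.6]), array([377.6, 167.1])]
0.93 [305.9, 161.5, 376.1, 202.3] [[376, 169], [339, 201], [305, 188], [307, 183], [332, 166], [359, 162]]
```

>>> drive_tool(motion=[[0,0,-0.012,0,-1],[-0.02,-0.006,-0.012,0.03,-1],[-0.04,-0.012,-0.012,0.06,-1],[-0.06,-0.018,-0.012,0.09,-1],[-0.085,-0.025,-0.012,0.13,-1],[-0.11,-0.032,-0.012,0.16,-1],[-0.125,-0.037,-0.012,0.182,-1],[-0.125,-0.037,-0.012,0.182,-1]])

```text
time: 37.85
position: [0.5637, -0.2389, 0.1139]
tool_rot: [2.219, 2.218, 0.014]
force: [4.1, 5.2, 8.3]
gripper_width: 0.196
grasp_force: 60.1
```

Run:
```python
from h import *
np.set_printoptions(precision=4,suppress=True)
st(3)
o=get_obs();P=o["position"];r=Rn.from_rotvec(o["tool_rot"]).as_matrix(); h=np.arctan2(r[1,0],r[0,0]); print("h",h)
q=capture("top");s=capture("scene")
v=[P[0],P[1],h]
print([np.round(proj(s,up(.088)(v)(np.array(c))),1) for c in((-.1135,-.062,0),(.1135,-.062,0),(-.1135,.062,0),(.1135,.062,0),(.1135,.062,.014))])
for l in("lid","tub"):
  for d in trace(l,s)[:1]:
    m=d["region"].astype(np.uint8); cs,_=cv2.findContours(m,0,1); hh=cv2.convexHull(max(cs,key=cv2.contourArea)); print(l,d["conf"],d["rect"],cv2.approxPolyDP(hh,2.5,True).reshape(-1,2).tolist())
print("foot",[np.round(proj(s,up(0)(v)(np.array(c))),1) for c in((-.1015,-.05,0),(.1015,-.05,0),(-.1015,.05,0),(.1015,.05,0))])
for x in(s,q): print(tip_of("crate_front",x)[:1])
g=cv2.cvtColor(q["frame"],cv2.COLOR_BGR2HSV)
# crate front base line in top view: lowest green row per column (world y -0.14..-0.48)
for y in np.arange(-.14,-.5,-.05):
    u=proj(q,(.73,y,0)); col=int(round(u[0])); gr=[r for r in range(100,170) if 60<g[r,col,0]<100 and g[r,col,1]>80]
    print(round(y,2),u.round(1),max(gr,default=0),ray(q,(u[0],max(gr,default=0)+.5),0)[:2])
```

```text
[ 0.5637 -0.2389  0.1139  3.6425  5.2817  7.782   1.1156 -0.5983 -0.1679
  0.1962]
h 1.5705662165846566
[array([364.9, 156.6]), array([311.6, 176.7]), array([392.6, 170.5]), array([338.7, 193. ]), array([338.9, 188.8])]
lid 0.98 [313.1, 153.9, 394.0, 192.5] [[392, 167], [391, 172], [340, 193], [313, 177], [315, 173], [368, 156]]
tub 0.83 [319.3, 175.7, 384.5, 211.2] [[381, 177], [375, 196], [342, 211], [336, 211], [323, 202], [322, 185]]
foot [array([363. , 182.3]), array([316.6, 201.7]), array([384.6, 194.3]), array([337.7, 215.3])]
[]
[{'uv': [207.4, 206.2], 'conf': 0.29}]
-0.14 [350.2 145.8] 145 [ 0.7311 -0.14  ]
-0.19 [365.1 145.3] 143 [ 0.7363 -0.1903]
-0.24 [380.  144.8] 143 [ 0.7345 -0.2402]
-0.29 [394.9 144.3] 139 [ 0.7467 -0.2909]
-0.34 [409.9 143.7] 132 [ 0.7695 -0.3424]
-0.39 [424.8 143.2] 141 [ 0.736  -0.3904]
-0.44 [439.8 142.7] 140 [ 0.7377 -0.4406]
-0.49 [454.9 142.2] 141 [ 0.7324 -0.4902]
```

>>> drive_tool(motion=[[0,0.03,0,0,-1],[0,0.07,0,0,-1],[0,0.11,0,0,-1],[0,0.15,0,0,-1],[0,0.19,0,0,-1],[0,0.22,0,0,-1],[0,0.24,0,0,-1],[0,0.24,0,0,-1]])

```text
time: 39.3
position: [0.6559, -0.2416, 0.1291]
tool_rot: [2.224, 2.218, -0.007]
force: [-17.4, 7.0, 60.0]
gripper_width: 0.194
grasp_force: 194.4
```

>>> drive_tool(motion=[[0,0.008,0,0,-1],[0,0.016,0,0,-1],[0,0.024,0,0,-1],[0,0.03,0,0,-1],[0,0.03,0,0,-1]])

```text
time: 39.92
position: [0.6738, -0.2417, 0.1336]
tool_rot: [2.216, 2.21, 0.008]
force: [-13.9, 6.5, 64.1]
gripper_width: 0.198
grasp_force: 191.6
```

```bash
python3 -c "
from h import *
st(4)
o=get_obs();r=Rn.from_rotvec(o['tool_rot']).as_matrix();print(np.arctan2(r[1,0],r[0,0]))"
```

```text
[  0.6738  -0.2417   0.1336 -13.9086   6.9506  64.0383   1.5504   6.4027
  -0.2018   0.1963]
1.5682903915889823
```

Run:
```python
from h import *
np.set_printoptions(precision=4,suppress=True)
P=get_obs()["position"];q=capture("top");s=capture("scene")
for z in(.088,.108):
    v=[P[0],P[1],1.569]; print(z,"lid exp",[np.round(proj(s,up(z)(v)(np.array(c))),1) for c in((-.1135,-.062,0),(.1135,-.062,0),(-.1135,.062,0),(.1135,.062,0),(.1135,.062,.014))])
print("foot exp",[np.round(proj(s,up(0)(v)(np.array(c))),1) for c in((-.1015,-.05,0),(.1015,-.05,0),(-.1015,.05,0),(.1015,.05,0))])
for l in("lid","tub"):
  for x in(s,q):
   for d in trace(l,x)[:1]:
    m=d["region"].astype(np.uint8); cs,_=cv2.findContours(m,0,1); hh=cv2.convexHull(max(cs,key=cv2.contourArea)); print(l,x["shot"],d["conf"],np.round(d["rect"]),cv2.approxPolyDP(hh,2.,True).reshape(-1,2).tolist())
for l in("owl","rabbit","heart"):
  for x in(s,q): print(l,[(d["conf"],np.round(d["rect"])) for d in recognise(l,x)])
# white below the lid, col extents per row
f=s["frame"].astype(int)
for r in range(165,222,4):
    row=f[r,270:400]; w=np.where((row[:,0]>110)&(abs(row[:,0]-row[:,2])<60))[0]+270; b=np.where((row[:,0]-row[:,2]>60)&(row[:,0]>90))[0]+270
    print(r,"white",(w.min(),w.max(),len(w)) if len(w) else 0,"blue",(b.min(),b.max(),len(b)) if len(b) else 0)
```

```text
0.088 lid exp [array([343.2, 145.1]), array([290.5, 163.4]), array([368.5, 157.8]), array([315.1, 178.2]), array([315.2, 174.1])]
0.108 lid exp [array([343.5, 139.7]), array([290.5, 157.7]), array([369. , 152.3]), array([315.2, 172.3]), array([315.3, 168.2])]
foot exp [array([341.8, 170. ]), array([295.9, 187.6]), array([361.6, 181. ]), array([315.2, 200.1])]
lid 80 0.84 [297. 142. 370. 167.] [[370, 144], [360, 151], [320, 165], [295, 167], [326, 146]]
lid 79 0.73 [346. 142. 428. 176.] [[376, 140], [381, 146], [381, 170], [349, 172], [347, 141]]
tub 80 0.94 [306. 148. 371. 195.] [[365, 152], [371, 171], [369, 178], [325, 196], [317, 194], [305, 173], [307, 169], [362, 150]]
tub 79 0.59 [354. 174. 381. 189.] [[381, 173], [380, 190], [356, 189], [352, 174], [354, 172]]
owl [(0.69, array([355., 232., 368., 256.])), (0.65, array([281., 196., 303., 215.]))]
owl [(0.7, array([320., 254., 338., 270.]))]
rabbit []
rabbit []
heart []
heart []
165 white (np.int64(319), np.int64(369), 51) blue (np.int64(295), np.int64(318), 24)
169 white (np.int64(306), np.int64(370), 65) blue 0
173 white (np.int64(304), np.int64(371), 68) blue 0
177 white (np.int64(307), np.int64(369), 63) blue 0
181 white (np.int64(310), np.int64(394), 54) blue 0
185 white (np.int64(312), np.int64(351), 40) blue 0
189 white (np.int64(314), np.int64(342), 29) blue 0
193 white (np.int64(317), np.int64(330), 14) blue 0
197 white (np.int64(320), np.int64(324), 5) blue 0
201 white (np.int64(279), np.int64(282), 4) blue 0
205 white 0 blue 0
209 white (np.int64(304), np.int64(333), 7) blue 0
213 white 0 blue 0
217 white (np.int64(270), np.int64(271), 2) blue 0
221 white (np.int64(270), np.int64(272), 3) blue 0
```

>>> drive_tool(motion=[[0,-0.02,-0.02,0,-1],[0,-0.04,-0.03,0,-1],[0,-0.06,-0.03,0,-1],[0,-0.08,-0.025,0,-1],[0,-0.09,-0.02,0,-1],[0,-0.09,-0.015,0,-1]], force=40)

```text
time: 41.48
position: [0.6281, -0.2415, 0.1248]
tool_rot: [-2.221, -2.214, 0.009]
force: [-14.3, 5.6, 38.2]
gripper_width: 0.2
grasp_force: 152.7
```

```bash
cat > chk.py <<'E'
from h import *
np.set_printoptions(precision=4,suppress=True)
def chk(v,zl=.088):
    s=capture("scene")
    print("lid exp",[np.round(proj(s,up(zl)(v)(np.array(c))),1) for c in((-.1135,-.062,0),(.1135,-.062,0),(-.1135,.062,0),(.1135,.062,0))],"mean")
    print("foot exp",[np.round(proj(s,up(0)(v)(np.array(c))),1) for c in((.1015,-.05,0),(-.1015,.05,0),(.1015,.05,0))])
    for l in("lid","tub"):
        for d in trace(l,s)[:1]:
            m=d["region"].astype(np.uint8); cs,_=cv2.findContours(m,0,1); hh=cv2.convexHull(max(cs,key=cv2.contourArea)); print(l,d["conf"],cv2.approxPolyDP(hh,1.8,True).reshape(-1,2).tolist())
E
python3 - <<'E'
from chk import *
a=st(3); chk([a[0],a[1],1.569])
E
```

```text
[  0.6281  -0.2415   0.1248 -13.7166   5.5576  35.6124   1.2557   5.0107
  -0.2116   0.1955]
lid exp [array([352.2, 149.6]), array([299.2, 168.6]), array([378.5, 162.9]), array([324.8, 184. ])] mean
foot exp [array([304.5, 193.2]), array([371.1, 186.3]), array([324.5, 206.1])]
lid 0.62 [[380, 153], [367, 161], [327, 175], [304, 174], [304, 171], [335, 153], [348, 151], [377, 151]]
tub 0.9 [[372, 160], [374, 180], [372, 185], [336, 200], [322, 199], [318, 192], [316, 177]]
```

>>> drive_tool(motion=[[0,0,-0.02,0,-1],[0,0,-0.04,0,-1],[0,0,-0.04,0,-1]], force=20)

```text
time: 42.15
position: [0.6272, -0.2422, 0.1348]
tool_rot: [-2.219, -2.215, 0.009]
force: [-7.5, 2.8, 14.0]
gripper_width: 0.195
grasp_force: 97.3
```

Run:
```python
from chk import *
a=st(2); chk([a[0],a[1],1.569])
```

```text
[ 0.6271 -0.2422  0.1347 -7.8255  3.1096 13.7287  0.5878  2.8519  0.0101
  0.1939]
lid exp [array([352.5, 149.7]), array([299.6, 168.7]), array([378.8, 162.9]), array([325.2, 184.1])] mean
foot exp [array([304.8, 193.2]), array([371.4, 186.3]), array([324.8, 206.2])]
lid 0.58 [[381, 154], [376, 158], [327, 176], [302, 170], [303, 165], [337, 150], [359, 148], [379, 151]]
tub 0.71 [[373, 161], [373, 184], [336, 200], [324, 200], [317, 194], [313, 174], [369, 160]]
```

>>> drive_tool(motion=[[0,0,-0.01,0,-1],[0,0,-0.01,0,0.3],[0,0,-0.01,0,0.3],[0,0,-0.06,0,0.6],[0,0,-0.15,0,0.6]])

```text
time: 43.02
position: [0.6297, -0.2425, 0.193]
tool_rot: [-2.222, -2.218, 0.001]
force: [0.3, -0.5, 0.0]
gripper_width: 0.804
grasp_force: 0.0
```

Run:
```python
from chk import *
a=st(2); chk([.627,-.242,1.569])
q=capture("top")
for l in("lid","tub"):
  for d in trace(l,q)[:1]: 
    m=d["region"].astype(np.uint8); cs,_=cv2.findContours(m,0,1); hh=cv2.convexHull(max(cs,key=cv2.contourArea)); print("top",l,cv2.approxPolyDP(hh,1.8,True).reshape(-1,2).tolist())
```

```text
[ 0.6319 -0.243   0.197   1.3976 -0.189   2.0592 -0.0204 -0.0922 -0.039
  0.8015]
lid exp [array([352.5, 149.7]), array([299.6, 168.7]), array([378.8, 163. ]), array([325.2, 184.1])] mean
foot exp [array([304.8, 193.3]), array([371.4, 186.4]), array([324.8, 206.2])]
lid 0.74 [[391, 169], [339, 191], [311, 175], [316, 170], [362, 154], [388, 165]]
tub 0.86 [[378, 177], [373, 194], [339, 209], [334, 209], [324, 203], [319, 193], [320, 182]]
top lid [[382, 166], [381, 201], [377, 204], [350, 204], [348, 168], [352, 165]]
top tub [[463, 226], [467, 229], [457, 284], [454, 287], [457, 228]]
```

Run:
```python
from chk import *
s=capture("scene"); q=capture("top"); L=[rr(.1135,.062,.006,0,.014)]
for n,x in(("S",s),("T",q)):
    d=trace("lid",x)[0]; m=d["region"].astype(np.uint8); cs,_=cv2.findContours(m,0,1); hh=cv2.convexHull(max(cs,key=cv2.contourArea)); mm=np.zeros((400,640),np.uint8); cv2.fillConvexPoly(mm,hh,1)
    for z in(.088,.096): print(n,z,*fitw(L,up(z),[.57,-.242,1.57],[x],[mm.astype(np.float32)]))
o=get_obs(); print(o["q"].round(2)); 
print(mv((.46,-.242,.2),0.0),mv((.46,-.242,.055),0.0))
```

```text
S 0.088 [ 0.5666 -0.2358  1.5677] 0.05292247235774994
S 0.096 [ 0.5559 -0.2265  1.5729] 0.07010902464389801
T 0.088 [ 0.5709 -0.2332  1.5362] 1.1077693700790405
T 0.096 [ 0.57   -0.227   1.5408] 1.1304482221603394
[ 0.65  0.51 -0.46  1.55  0.24  1.15  0.14]
(array([ 0.0006, -0.4251, -0.0184,  0.999 ]), 'rows', np.float64(2.7)) (array([ 0.0006, -0.4251,  0.3441,  0.999 ]), 'rows', np.float64(3.5))
```

>>> drive_tool(motion=[[0.012,-0.12,0,0.11,1],[0.012,-0.25,0,0.22,1],[0.012,-0.38,0,0.34,1],[0.012,-0.425,0,0.46,1],[0.012,-0.425,0,0.58,1],[0.012,-0.425,0.05,0.7,1],[0.012,-0.425,0.1,0.82,1],[0.012,-0.425,0.15,0.93,1]])

```text
time: 44.62
position: [0.4605, -0.2375, 0.1329]
tool_rot: [3.137, 0.161, 0.0]
force: [-0.3, -1.3, 0.3]
gripper_width: 1.003
grasp_force: 0.0
```

Run:
```python
from chk import *
a=st(2); s=capture("scene"); d=trace("lid",s)[0]; m=d["region"].astype(np.float32); L=[rr(.1135,.062,.006,0,.014)]
print(*fitw(L,up(.088),[.57,-.242,1.57],[s],[m])); chk([.567,-.237,1.569])
print(mv((.465,-.237,.055),0.0,src=a[:3]))
```

```text
[ 0.4594 -0.237   0.1315 -0.7568 -0.1965 -0.4788  0.0211  0.0277  0.0425
  1.0022]
[ 0.5664 -0.2372  1.5655] 0.2393292635679245
lid exp [array([363.9, 156.4]), array([310.4, 176.4]), array([391.5, 170.3]), array([337.3, 192.7])] mean
foot exp [array([315.4, 201.4]), array([383.5, 194.1]), array([336.5, 215.1])]
lid 0.6 [[391, 167], [388, 172], [338, 191], [311, 175], [313, 171], [359, 155], [379, 160]]
tub 0.92 [[379, 178], [374, 194], [341, 208], [332, 208], [322, 202], [319, 196], [320, 184], [376, 176]]
(array([0.0138, 0.0016, 0.1912, 0.07  ]), 'rows', np.float64(1.2))
```

>>> drive_tool(motion=[[0.0,0.0,0.06,0.066,1],[0.0,0.002,0.13,0.066,1],[0.0,0.002,0.19,0.066,1],[0.0,0.002,0.19,0.066,1]])

```text
time: 45.48
position: [0.4593, -0.2378, 0.0565]
tool_rot: [-3.14, -0.009, 0.005]
force: [-1.1, -0.7, 0.4]
gripper_width: 1.001
grasp_force: 0.0
```

>>> drive_tool(motion=[[0.03,0,0,0,1],[0.06,0,0,0,1],[0.08,0,0,0,1],[0.1,0,0,0,1],[0.12,0,0,0,1],[0.14,0,0,0,1],[0.16,0,0,0,1],[0.16,0,0,0,1]])

```text
time: 46.48
position: [0.524, -0.2384, 0.0571]
tool_rot: [3.142, 0.007, -0.003]
force: [-2.3, -1.4, 0.7]
gripper_width: 1.002
grasp_force: 1.2
```

Run:
```python
from chk import *
a=st(2); o=get_obs(); r=Rn.from_rotvec(o["tool_rot"]).as_matrix(); print("h",np.arctan2(r[1,0],r[0,0]))
x=a[0]+.011+.062; chk([x,-.237,1.571])
s=capture("scene"); d=trace("lid",s)[0]; print(*fitw([rr(.1135,.062,.006,0,.014)],up(.088),[x,-.24,1.57],[s],[d["region"].astype(np.float32)]))
```

```text
[ 0.524  -0.2384  0.0571 -2.394  -1.3396  0.4023 -0.1375  0.5034 -0.0695
  0.9999]
h 0.004254912548851543
lid exp [array([357.5, 153.2]), array([304.3, 172.8]), array([384.5, 166.8]), array([330.6, 188.6])] mean
foot exp [array([309.4, 197.6]), array([376.8, 190.4]), array([330. , 210.9])]
lid 0.97 [[353, 154], [347, 182], [343, 185], [332, 188], [305, 173], [305, 170], [350, 153]]
[ 0.5902 -0.2351  1.597 ] 0.900098979473114
```

>>> drive_tool(motion=[[0.02,0,0,0,1],[0.045,0,0,0,1],[0.07,0,0,0,1],[0.095,0,0,0,1],[0.12,0,0,0,1],[0.14,0,0,0,1],[0.16,0,0,0,1],[0.16,0,0,0,1]])

```text
time: 47.82
position: [0.587, -0.2372, 0.0569]
tool_rot: [-3.14, -0.006, 0.007]
force: [-6.4, 1.1, 3.5]
gripper_width: 0.999
grasp_force: 3.1
```

Run:
```python
from chk import *
a=st(2); x=a[0]+.011+.062; chk([x,-.238,1.571])
```

```text
[ 0.587  -0.2372  0.057  -6.063   1.3376  3.4302  0.1629  1.1439 -0.0998
  0.999 ]
lid exp [array([345. , 146.7]), array([292.2, 165.3]), array([370.7, 159.6]), array([317.1, 180.3])] mean
foot exp [array([297.6, 189.6]), array([363.6, 182.8]), array([317.1, 202.2])]
lid 0.58 [[332, 174], [324, 179], [316, 180], [294, 167], [293, 164], [329, 151]]
tub 0.84 [[359, 174], [354, 186], [321, 199], [310, 196], [305, 192], [303, 186], [303, 174], [353, 167]]
```

>>> drive_tool(motion=[[0.006,0,0,0,1],[0.012,0,0,0,1],[0.018,0,0,0,1],[0.018,0,0,0,1]])

```text
time: 48.58
position: [0.5869, -0.2372, 0.0566]
tool_rot: [-3.139, -0.004, 0.031]
force: [-19.1, 2.4, 13.8]
gripper_width: 1.004
grasp_force: 9.8
```

Run:
```python
from chk import *
a=st(3); x=a[0]+.011+.062; chk([x,-.238,1.571])
```

```text
[  0.5869  -0.2372   0.0566 -18.8516   3.0746  13.6309   0.5276   3.5661
  -0.0767   1.0022]
lid exp [array([345. , 146.7]), array([292.2, 165.3]), array([370.7, 159.6]), array([317.2, 180.3])] mean
foot exp [array([297.6, 189.6]), array([363.6, 182.9]), array([317.1, 202.3])]
lid 0.66 [[329, 151], [331, 174], [322, 179], [316, 180], [294, 166], [297, 161]]
tub 0.72 [[359, 175], [355, 185], [321, 199], [308, 194], [303, 185], [304, 174], [354, 167]]
```

>>> drive_tool(motion=[[-0.02,0,0,0,1],[-0.05,0,0,0,1],[-0.15,0,0,0,1],[-0.25,0,-0.1,0,1],[-0.35,0.1,-0.25,0,1],[-0.45,0.3,-0.4,0,1],[-0.45,0.45,-0.4,0,1],[-0.45,0.5,-0.4,0,1]])

```text
time: 49.88
position: [0.4192, -0.4327, 0.2182]
tool_rot: [3.137, 0.009, 0.008]
force: [1.5, -0.0, 0.5]
gripper_width: 0.998
grasp_force: 0.0
```

Run:
```python
from chk import *
a=st(2); chk([.660,-.238,1.571])
s=capture("scene"); q=capture("top"); L=[rr(.1135,.062,.006,0,.014)]
for n,x in(("S",s),("T",q)):
    for d in trace("lid",x)[:1]:
        hh=cv2.convexHull(np.argwhere(d["region"])[:,::-1].astype(np.int32)); m=np.zeros((400,640),np.uint8); cv2.fillConvexPoly(m,hh,1)
        for z in(.088,.096): print(n,z,d["conf"],*fitw(L,up(z),[.66,-.238,1.57],[x],[m.astype(np.float32)]))
for l in("owl","rabbit","heart","toad","cup","brush","star"):
    for x in(s,q): print(l,[(round(d["conf"],2),np.round(d["uv"])) for d in tip_of(l,x)[:3]])
# dark gap rows between lid back edge and crate: lid-back line in top view
b=q["frame"]; 
for y in(-.15,-.2,-.28,-.33):
    c=proj(q,(.722,y,.1)); print(y,c.round(1),[tuple(int(k) for k in b[r,int(c[0])]) for r in range(int(c[1])-5,int(c[1])+5)])
```

```text
[ 0.4172 -0.4388  0.2193  0.0285 -4.126   0.958  -0.2879  0.0301 -0.
  0.9984]
lid exp [array([345. , 146.7]), array([292.2, 165.3]), array([370.7, 159.6]), array([317.1, 180.3])] mean
foot exp [array([297.6, 189.6]), array([363.6, 182.8]), array([317.1, 202.2])]
lid 0.56 [[370, 157], [369, 161], [320, 180], [293, 166], [294, 162], [342, 145], [347, 145]]
S 0.088 0.65 [ 0.6529 -0.2332  1.5606] 0.05523432791233063
S 0.096 0.65 [ 0.6406 -0.2232  1.5586] 0.04819689691066742
T 0.088 0.92 [ 0.6603 -0.2368  1.5719] 0.04505861923098564
T 0.096 0.92 [ 0.658  -0.2354  1.5742] 0.038701288402080536
owl [(0.69, array([289., 213.])), (0.67, array([364., 252.]))]
owl [(0.72, array([319., 180.])), (0.47, array([330., 266.]))]
rabbit []
rabbit []
heart []
heart []
toad [(0.54, array([193., 254.]))]
toad [(0.61, array([208., 205.]))]
cup [(0.88, array([384., 170.]))]
cup [(0.6, array([451., 163.]))]
brush [(0.54, array([447., 203.]))]
brush [(0.49, array([376., 160.]))]
star [(0.81, array([249., 305.]))]
star [(0.61, array([223., 262.]))]
-0.15 [354.3 138.6] [(36, 49, 11), (38, 50, 13), (35, 52, 12), (32, 45, 11), (77, 60, 22), (171, 124, 60), (228, 173, 92), (244, 184, 97), (245, 182, 94), (244, 181, 93)]
-0.2 [370.2 138.1] [(51, 69, 15), (49, 68, 10), (44, 63, 14), (51, 62, 18), (111, 83, 55), (188, 128, 86), (231, 166, 91), (244, 179, 92), (244, 178, 88), (240, 173, 85)]
-0.28 [395.7 137.2] [(59, 97, 104), (63, 96, 99), (54, 87, 89), (49, 76, 70), (98, 82, 58), (181, 123, 70), (230, 161, 79), (244, 174, 82), (245, 175, 82), (243, 171, 78)]
-0.33 [411.6 136.6] [(75, 90, 60), (78, 92, 62), (73, 87, 65), (51, 87, 95), (78, 112, 133), (171, 142, 134), (228, 170, 111), (244, 175, 88), (245, 172, 77), (244, 172, 77)]
```

Run:
```python
from h import *
np.set_printoptions(precision=4,suppress=True)
s=capture("scene");q=capture("top")
def gm(f,sc=4):
    f=cv2.resize(f,None,fx=sc,fy=sc,interpolation=cv2.INTER_CUBIC).astype(int); return (f[:,:,1]>=f[:,:,2]-2)
a=gm(cv2.imread("pics/scene0.png")); b=gm(cv2.imread("pics/top0.png"))
# scene: lowest green per column near corner
for c in range(278,345,5):
    col=a[:,c*4]; r=np.where(col[160*4:200*4])[0]; e=(r.max()+640)/4 if len(r) else 0; print("S",c,e,ray(s,(c,e),0)[:2])
for c in range(340,452,7):
    r=np.where(b[120*4:158*4,c*4])[0]; e=(r.max()+480)/4 if len(r) else 0; print("T",c,e,ray(q,(c,e),0)[:2])
r=np.where(b[143*4,330*4:380*4])[0]; print("left edge col at row143",(r.min()/4+330))
```

```text
S 278 179.25 [ 0.8059 -0.1271]
S 283 182.25 [ 0.7788 -0.1281]
S 288 187.0 [ 0.7429 -0.1222]
S 293 187.75 [ 0.7289 -0.1322]
S 298 185.25 [ 0.732  -0.1554]
S 303 183.0 [ 0.7338 -0.1779]
S 308 181.0 [ 0.7343 -0.1998]
S 313 179.25 [ 0.7334 -0.2208]
S 318 177.25 [ 0.7339 -0.2433]
S 323 175.5 [ 0.733  -0.2649]
S 328 173.5 [ 0.7335 -0.2881]
S 333 171.5 [ 0.734  -0.3115]
S 338 169.5 [ 0.7345 -0.3354]
S 343 167.75 [ 0.7336 -0.3583]
T 340 0 [ 1.2765 -0.1238]
T 347 146.5 [ 0.7279 -0.129 ]
T 354 144.75 [ 0.7332 -0.1528]
T 361 145.0 [ 0.7315 -0.1763]
T 368 144.0 [ 0.7342 -0.1999]
T 375 144.0 [ 0.7333 -0.2234]
T 382 144.0 [ 0.7325 -0.2468]
T 389 144.0 [ 0.7316 -0.2702]
T 396 143.0 [ 0.7343 -0.2938]
T 403 143.0 [ 0.7334 -0.3172]
T 410 143.0 [ 0.7326 -0.3406]
T 417 142.75 [ 0.7326 -0.364 ]
T 424 142.0 [ 0.7344 -0.3875]
T 431 142.0 [ 0.7335 -0.4108]
T 438 142.0 [ 0.7327 -0.4341]
T 445 157.75 [ 0.6773 -0.4532]
left edge col at row143 344.25
```

Run:
```python
from h import *
a=st(3); print(mv((.619,-.237,.125),0,src=a[:3]))
```

```text
[ 0.418  -0.4303  0.2154  0.1632 -0.4485  0.3536  0.005   0.0066 -0.0284
  1.0022]
(array([ 0.5047, -0.4809,  0.2259,  0.003 ]), 'rows', np.float64(4.7))
```

>>> drive_tool(motion=[[0.12,-0.12,0,0,-1],[0.25,-0.24,0,0,-1],[0.37,-0.36,0,0,-1],[0.5,-0.48,0,0,-1],[0.5,-0.48,0.05,0,-1],[0.5,-0.48,0.13,0,-1],[0.5,-0.48,0.22,0,-1],[0.5,-0.48,0.22,0,-1]])

```text
time: 52.28
position: [0.6139, -0.2364, 0.1234]
tool_rot: [-3.139, -0.008, 0.013]
force: [-0.5, 0.0, 0.4]
gripper_width: 0.003
grasp_force: 0.0
```

>>> drive_tool(motion=[[0,0,0.03,0,-1],[0,0,0.05,0,-1],[0,0,0.06,0,-1],[0,0,0.065,0,-1],[0,0,0.065,0,-1]])

```text
time: 52.9
position: [0.6174, -0.2375, 0.1023]
tool_rot: [3.141, 0.007, 0.001]
force: [-1.4, 0.5, 2.7]
gripper_width: -0.002
grasp_force: 1.4
```

```bash
python3 -c "
from h import *
st(3)"
```

```text
[ 6.1740e-01 -2.3750e-01  1.0220e-01 -9.4340e-01  2.3010e-01  3.5371e+00
  9.4500e-02  3.2740e-01  4.0600e-02 -1.0000e-03]
```

>>> drive_tool(motion=[[0,0,-0.05,0,-1],[0.0,0,-0.12,0,-1],[0.105,0,-0.12,0,-1],[0.105,0,-0.12,0,-1],[0.105,0,-0.085,0,-1],[0.105,0,-0.07,0,-1],[0.105,0,-0.055,0,-1],[0.105,0,-0.055,0,-1]])

```text
time: 54.05
position: [0.6583, -0.2374, 0.1316]
tool_rot: [3.141, 0.006, -0.002]
force: [-12.7, 4.2, 30.1]
gripper_width: 0.001
grasp_force: 15.0
```

```bash
python3 -c "
from h import *
st(3)"
```

```text
[ 6.58300e-01 -2.37400e-01  1.31600e-01 -1.28070e+01  4.10490e+00
  2.97312e+01  9.00800e-01  2.82150e+00 -1.21000e-02 -6.00000e-04]
```

>>> drive_tool(motion=[[0,0,-0.06,0,-1],[0,0.1,-0.1,0,-1],[0,0.25,-0.1,0,-1],[0,0.39,-0.06,0,-1],[0.05,0.39,-0.05,0,-1],[0.09,0.39,-0.05,0,-1],[0.11,0.39,-0.05,0,-1],[0.11,0.39,-0.05,0,-1]])

```text
time: 55.2
position: [0.7035, -0.3922, 0.1425]
tool_rot: [-3.141, -0.009, 0.002]
force: [-0.2, 0.2, -0.4]
gripper_width: 0.002
grasp_force: 0.0
```

>>> drive_tool(motion=[[0.008,0,0,0,-1],[0.016,0,0,0,-1],[0.024,0,0,0,-1],[0.032,0,0,0,-1],[0.032,0,0,0,-1]])

```text
time: 55.82
position: [0.7088, -0.3951, 0.1419]
tool_rot: [-3.141, -0.002, 0.027]
force: [-13.4, 2.6, 3.3]
gripper_width: 0.0
grasp_force: 0.0
```

```bash
python3 -c "
from h import *
st(3)"
```

```text
[ 7.08800e-01 -3.95200e-01  1.41900e-01 -1.34465e+01  1.93540e+00
  3.71150e+00  2.75200e-01  2.29800e+00 -9.02000e-02  1.90000e-03]
```

>>> drive_tool(motion=[[-0.03,0,0,0,-1],[-0.1,0,-0.1,0,-1],[-0.2,0,-0.2,0,-1],[-0.35,0,-0.25,0,-1],[-0.5,0,-0.25,0,-1],[-0.5,0,-0.25,0,-1]])

```text
time: 56.72
position: [0.5092, -0.3956, 0.2425]
tool_rot: [3.141, -0.003, -0.009]
force: [1.0, -0.0, -0.3]
gripper_width: 0.001
grasp_force: 0.0
```

Run:
```python
from chk import *
st(1); chk([.66,-.238,1.571]); print(finish_job())
```

```text
[ 0.5092 -0.3956  0.2425  0.9716 -0.0391 -0.3158 -0.0012 -0.0119 -0.0061
  0.0011]
lid exp [array([345. , 146.7]), array([292.2, 165.3]), array([370.7, 159.6]), array([317.1, 180.3])] mean
foot exp [array([297.6, 189.6]), array([363.6, 182.8]), array([317.1, 202.2])]
lid 0.82 [[370, 157], [368, 161], [320, 180], [293, 167], [295, 161], [343, 145]]
tub 0.6 [[360, 166], [357, 181], [340, 191], [317, 198], [305, 189], [304, 176]]
the job is handed in; nothing more can be done
None
```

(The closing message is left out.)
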